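# Change the ribbon reels of the cable-label printer

### The job

Change the ribbon reels in the cable-label printer. First pull the feed lever into the near notch, towards the robot; with it there, take every empty core off the hubs and lay it in the cardboard tray, and fit every full reel that stands on the table on a hub of its own, turned until its teeth drop between the hub's lugs and pushed fully home (any reel on any hub). Then push the lever into the middle notch with the white mark and leave it there; leave the tape roll, padlock and marker that lie about where they are.

Things in the scene. Friction and masses are not known exactly. Their poses are not given: they have to be found in the camera images.
- printer: Cable-label printer, fixed: grey deck 120 mm deep (x), 500 wide (y), top 45 mm above the table, black housing 62 high along its far side. Origin: on the table, mid-depth of the deck; x away from the robot, y along the row of hubs, to the left. Hubs at y -150, -30, 90 mm, in any order; lever pivot at x 0, y 215, z 45 mm, axis along y.
- feed_lever (a joint): Feed lever at the deck's left end, rad: 0 upright, negative leaning to the robot's side, positive away. Notches in the steel quadrant beside it at -0.45 (near: loading), 0 (middle: feed, white mark) and 0.45 (far). A stiff friction hinge: about 3.5 N at the knob moves it, and it stays wherever it is left. Stops at -0.52 and 0.52. Starts beyond the middle, at 0.15 to 0.5.
- lever_knob (a point): Centre of the lever's black knob, a cylinder 19 mm in diameter and 34 mm long lying along the printer's y, 72 mm from the pivot.
- hub0: Fixed drive hub on the deck: disc of radius 47 mm, six upright steel lugs 10 high, 15 wide, radius 34.5 to 45, at 30, 90, 150.. degrees from its own x. A reel or core of equal yaw (modulo 60 degrees, 4 either way) drops between them; else its teeth rest on the lugs, 10 mm too high. Origin: underside, on the deck; seat 12 mm, lug tops 22 mm above it. May carry a core at the start.
- hub1: Another drive hub, the same as hub0 in every way; at another place in the row and turned to another angle.
- hub2: Another drive hub, the same as hub0 in every way; at another place in the row and turned to another angle.
- reel0: Full ribbon reel, 160 g, upright on the table at the start, or absent. Black body of radius 28 mm from 9 to 30 mm up. Underside: white toothed flange 9 mm thick, root radius 32, six teeth 17 wide reaching to radius 43, along its own x and every 60 degrees. Top, 30 to 74 mm up: white hexagonal grip 30 mm across flats, flats facing the way the teeth point. Origin: centre of underside; z up.
- reel1: Another full ribbon reel, the same as reel0 in every way; may be absent.
- reel2: Another full ribbon reel, the same as reel0 in every way; may be absent.
- core0: Empty core, 90 g, seated on a hub at the start, or absent. From 9 to 30 mm up only a stem of radius 12 mm. Underside: white toothed flange 9 mm thick, root radius 32, six teeth 17 wide reaching to radius 43, along its own x and every 60 degrees. Top, 30 to 74 mm up: white hexagonal grip 30 mm across flats, flats facing the way the teeth point. Origin: centre of underside; z up.
- core1: Another empty core, the same as core0 in every way; may be absent.
- core2: Another empty core, the same as core0 in every way; may be absent.
- tray: Cardboard tray, fixed on the table, 120 mm (x) by 310 mm (y), 24 mm high, walls and floor 4 mm thick, empty at the start. Origin: centre of its underside. Three cores fit in side by side along y, about 100 mm apart.
- tape_roll: Bystander: loose roll of grey tape, 90 mm across, 24 mm high, at the left of the reels. Origin: centre of its underside.
- padlock: Bystander: loose brass padlock, 42 mm wide, standing 60 mm high, beyond the tray. Origin: centre of its underside.
- marker: Bystander: loose marker pen, 135 mm long, lying left of the printer. Origin: on its underside.
Not all that is in view belongs to the job. What is shaped like the core2 but purple or yellow is not meant. What is shaped like the reel2 but orange or yellow is not meant.

How it is judged:
On the way, in this order (a step that is already met when the one before it is completed fails the run):
1. the feed lever is pulled into the near notch (value of joint feed_lever below -0.35 rad), for 0.3 s.
2. with the lever in the near notch, every empty core lies in the tray and every full reel is seated fully home on a hub (value of joint feed_lever below -0.35 rad and ((horizontal distance between reel0 and hub0 below 0.006 m and z of reel0 in the frame of hub0 between 0.008 and 0.016 m) or (horizontal distance between reel0 and hub1 below 0.006 m and z of reel0 in the frame of hub1 between 0.008 and 0.016 m) or (horizontal distance between reel0 and hub2 below 0.006 m and z of reel0 in the frame of hub2 between 0.008 and 0.016 m)) and ((horizontal distance between reel1 and hub0 below 0.006 m and z of reel1 in the frame of hub0 between 0.008 and 0.016 m) or (horizontal distance between reel1 and hub1 below 0.006 m and z of reel1 in the frame of hub1 between 0.008 and 0.016 m) or (horizontal distance between reel1 and hub2 below 0.006 m and z of reel1 in the frame of hub2 between 0.008 and 0.016 m)) and ((horizontal distance between reel2 and hub0 below 0.006 m and z of reel2 in the frame of hub0 between 0.008 and 0.016 m) or (horizontal distance between reel2 and hub1 below 0.006 m and z of reel2 in the frame of hub1 between 0.008 and 0.016 m) or (horizontal distance between reel2 and hub2 below 0.006 m and z of reel2 in the frame of hub2 between 0.008 and 0.016 m)) and x of core0 in the frame of tray between -0.055 and 0.055 m and y of core0 in the frame of tray between -0.15 and 0.15 m and z of each of core0, core1, core2 in the frame of tray below 0.04 m and x of core1 in the frame of tray between -0.055 and 0.055 m and y of core1 in the frame of tray between -0.15 and 0.15 m and x of core2 in the frame of tray between -0.055 and 0.055 m and y of core2 in the frame of tray between -0.15 and 0.15 m), for 0.3 s.
3. the lever is pushed into the middle notch (value of joint feed_lever between -0.12 and 0.12 rad), for 0.3 s.
At the end, for the whole second after the job is handed in: The lever stands in the middle notch (within 0.12 rad), every full reel present is seated on a hub (within 6 mm of its centre, within 4 mm of fully down), every empty core present lies in the tray (centre inside the walls, less than 40 mm up), all at rest (all of step 3 and ((horizontal distance between reel0 and hub0 below 0.006 m and z of reel0 in the frame of hub0 between 0.008 and 0.016 m) or (horizontal distance between reel0 and hub1 below 0.006 m and z of reel0 in the frame of hub1 between 0.008 and 0.016 m) or (horizontal distance between reel0 and hub2 below 0.006 m and z of reel0 in the frame of hub2 between 0.008 and 0.016 m)) and ((horizontal distance between reel1 and hub0 below 0.006 m and z of reel1 in the frame of hub0 between 0.008 and 0.016 m) or (horizontal distance between reel1 and hub1 below 0.006 m and z of reel1 in the frame of hub1 between 0.008 and 0.016 m) or (horizontal distance between reel1 and hub2 below 0.006 m and z of reel1 in the frame of hub2 between 0.008 and 0.016 m)) and ((horizontal distance between reel2 and hub0 below 0.006 m and z of reel2 in the frame of hub0 between 0.008 and 0.016 m) or (horizontal distance between reel2 and hub1 below 0.006 m and z of reel2 in the frame of hub1 between 0.008 and 0.016 m) or (horizontal distance between reel2 and hub2 below 0.006 m and z of reel2 in the frame of hub2 between 0.008 and 0.016 m)) and x of core0 in the frame of tray between -0.055 and 0.055 m and y of core0 in the frame of tray between -0.15 and 0.15 m and z of each of core0, core1, core2 in the frame of tray below 0.04 m and x of core1 in the frame of tray between -0.055 and 0.055 m and y of core1 in the frame of tray between -0.15 and 0.15 m and x of core2 in the frame of tray between -0.055 and 0.055 m and y of core2 in the frame of tray between -0.15 and 0.15 m and linear speed of each of reel0, reel1, reel2, core0, core1, core2 below 0.02 m/s and velocity of joint feed_lever below 0.1 rad/s); the robot touches nothing.
It fails at once if the roll of tape is moved more than 40 mm (distance of tape_roll from where it was at the start of the episode above 0.04 m).
It fails at once if the padlock is moved more than 40 mm (distance of padlock from where it was at the start of the episode above 0.04 m).
It fails at once if the marker is moved more than 40 mm (distance of marker from where it was at the start of the episode above 0.04 m).
Of reel0, reel1, reel2 only 2 to 3 are there at a start; the rules pass over those that are not, and their reading is None.
Of core0, core1, core2 only 2 to 3 are there at a start; the rules pass over those that are not, and their reading is None.
At some moment in a run one of reel0, reel1, reel2 may be knocked a few centimetres aside while the robot is not near it.
Once in a run the grip may slacken for a moment while it holds something.
It also fails if it takes over 210 s, if anything falls off the work surface, if the arm or the gripper's body presses on something with over 40 N, if the wrist force passes 120 N, or if a joint passes its speed limit or range.

### The arm

A 7-joint arm with a two-finger parallel gripper is mounted at the origin on the work surface. World frame = base frame: x ahead of the robot, y to its left, z up, the work surface at z = 0. Lengths are in m, angles in rad, forces in N, time in s.
With the tool pointing down it reaches from about 0.425 to 0.875 m from the base axis. Payload 4.7 kg.
Tool frame: the origin (TCP) lies at the very end of the fingers, on their centre line; the grasp point (between the pads) lies 19 mm behind it; z points along the fingers, y is the direction in which the jaws open and shut (so a half turn about z gives the same grasp; the last joint's range is limited). The gripper opens to 87 mm and grips with 3 to 60 N. Pads are 19 mm wide; open, the fingers measure 117 mm over their backs; the gripper's body (75 mm by 190 mm) begins 51 mm behind the grasp point.
Start: joints at [1.36, 0.321, -0.07, 1.45, 0.023, 1.371, -0.057], TCP at [0.145, -0.634, 0.223] pointing down, gripper open.
Joint ranges: [-2.86, 2.86], [-0.3, 2.09], [-1.38, 1.24], [0.06, 2.45], [-1.56, 4.7], [0.09, 2.05], [-2.69, 2.69]. Speed limits (rad/s): [2.57, 2.57, 3.14, 3.14, 3.14, 3.14, 3.14].

### API

Orientations are given as a unit quaternion [x, y, z, w].
In Python, from rig import status, optics, arm gives the robot as it stands. The module is installed in compiled form; this text tells all that it offers.
- The arm moves only by the tool step_arm, never from a script. Its argument "motion" is a list of rows, each an object of numbers: "gripper": the opening, from 0 (shut) to 1 (fully open); "dx", "dy", "dz": the shift along the tool's x, y, z in cm; "roll": the turn about the tool's z in degrees. In form: [{"gripper": .., "dx": .., "dy": .., "dz": .., "roll": ..}, ...]. A call has 1 to 10 rows; each row shifts and turns the commanded pose from where the row before left it, along the tool's axes as they then stand; what a row does not reach is not made up. A row lasts 1/12 s, in which the tool goes at most 41.7 mm and 7.16 degrees, less where a joint would pass 70% of its speed; a pose out of reach is approached as far as the arm can. A call is refused whole if a number of a shift passes 4.17 or a number of a turn 7.16, either way. A call with a gripper value outside its range is refused whole. The fingers move at their own pace and stop on an object; "force" is the grip in N (left out, the last holds). Time passes only in rows, so rows that do not move let the fingers close. It gives the time, the measured TCP pose, the force and the opening at its end, in the units of the state.
- status.read_state(): the state, without advancing time (a new reading comes with each control period).
- optics.get_image(name): name is "side" or "top" or "wrist"; returns (picture, depth): 400x640x3 uint8, red, green, blue; 400x640 float32, m along the optical axis (not along the pixel's ray), 0 where there is no reading.
- optics.camera_model(name): a dict with "intrinsics" (3x3 intrinsics, pixels), "origin" and "attitude" of the camera in the world. Camera axes: x right, y down, z forward; pixel columns grow to the right and rows downward; lengths in m; the calibration is good to about 2 mm. A picture is of the moment at which its call begins: read the wrist's pose just before it. camera_model takes no time and is no camera call; for the wrist camera it gives the pose at the moment of the call.
- arm.sign_off(): hands the job in, once; it reports no verdict.
Trained networks look in the newest picture that a camera, given by its name, has taken for a name from the list of things; names that differ only in an ending like _2 or _b are one class to them, and where a whole thing is asked for, a point or a joint stands for the part that bears it (a point fixed in the world has none). Each returns a list of dicts, best first, with "score" (0 to 1); they miss things now and then, are a little off and sometimes report something else, mostly with a low value. They report only what shows in the picture. A call takes as long as a camera call. They do not tell look-alikes from the thing itself.
- optics.spot_in(camera, query): "xy" ([column, row] in pixels, amid what is visible of it).
- optics.silhouettes(camera, query): "region" (400x640 bool, what is visible of it) and "xy" ([column, row] in pixels, amid what is visible of it).
The state is a dict: "clock": time; "q": joint angles; "qd": joint speeds; "tau": joint torques, N m; "eef_pos": TCP position; "tcp_rot": TCP orientation; "contact_force": force on the tool from outside, world axes, zero at the start; "ft_torque": the same for the moment, N m; "width": opening from 0.0 (shut) to 1.0 (fully open).
Only numpy, scipy, OpenCV 4.12 (cv2) and the standard library are available. Lean on these libraries where they do the work, as an engineer would, in place of code of your own. Each camera call takes 0.05 s, during which the arm holds its last target. There are 200 camera calls.

## Working session

There is one attempt and no reset: what is moved stays moved. The work goes in short steps, Python scripts to look and compute and a tool call to move; the robot and the scene stay as the last step left them, time stands still between calls to the robot, and variables do not carry over. Pictures are saved under pics/ and viewed, about 12 in all and at most 16, crops included, and the job is handed in when it is done.

Besides the shell and the picture viewer there is one more tool, called after "Emit:" as name(argument=value, ...), one argument or row to a line, values as JSON. step_arm: Moves the arm, as the interface text tells. Its arguments: {"type":"object","properties":{"motion":{"type":"array","items":{"type":"object","properties":{"gripper":{"type":"number"},"dx":{"type":"number"},"dy":{"type":"number"},"dz":{"type":"number"},"roll":{"type":"number"}}}},"force":{"type":"number"}},"required":["motion"]}

```bash
mkdir -p pics
cat > h.py <<'E'
import numpy as np, cv2
from rig import status, optics, arm
from scipy.spatial.transform import Rotation as R
def cam(n):
    m=optics.camera_model(n); a=np.array(m["attitude"],float)
    Rm=a if a.shape==(3,3) else R.from_quat(a).as_matrix()
    return np.array(m["intrinsics"]),np.array(m["origin"]),Rm
def snap(n,fn=None):
    c=cam(n); p,d=optics.get_image(n)
    if fn: cv2.imwrite('pics/'+fn,p[:,:,::-1])
    return p,d,c
def cloud(d,c):
    K,o,Rm=c; v,u=np.mgrid[:d.shape[0],:d.shape[1]]
    P=np.stack([(u-K[0,2])/K[0,0]*d,(v-K[1,2])/K[1,1]*d,d],-1)
    W=P@Rm.T+o; W[d==0]=np.nan
    return W
E
python3 - <<'E'
from h import *
print(status.read_state()); 
for n in("top","side","wrist"): print(n,optics.camera_model(n))
p,d,c=snap("top","top0.png"); p2,d2,c2=snap("side","side0.png")
np.savez('t0.npz',p=p,d=d)
for n in("top","side"):
    for q in("reel0","core0","tray","feed_lever","hub0","tape_roll","padlock","marker","printer"):
        print(n,q,[(round(x["score"],2),np.round(x["xy"]).astype(int).tolist()) for x in optics.spot_in(n,q)])
E
```

```text
{'clock': 0.0, 'q': array([ 1.36011573,  0.32180666, -0.07012046,  1.45163131,  0.02259595,
        1.37081365, -0.05688291]), 'qd': array([ 1.45673486e-04, -5.91413183e-04,  9.54372760e-04, -3.95856479e-04,
        1.83070801e-05, -3.91286757e-04,  1.18888160e-03]), 'tau': array([ 5.84190111e-04, -4.91289711e+01, -4.03626384e-01, -3.12526560e+01,
       -6.39874907e-02,  4.38158121e-02,  1.78639871e-04]), 'eef_pos': array([ 0.14473418, -0.63312685,  0.22149434]), 'tcp_rot': array([ 9.93685946e-01,  1.12193431e-01, -1.45669157e-04, -9.24263349e-04]), 'contact_force': array([ 0.83848314, -0.05809267, -0.13559886]), 'ft_torque': array([0.02465395, 0.00370124, 0.04419297]), 'width': 0.9977095129523994}
top {'intrinsics': array([[369.5859855 ,   0.        , 318.36891355],
       [  0.        , 369.5859855 , 198.02210559],
       [  0.        ,   0.        ,   1.        ]]), 'origin': array([0.39451291, 0.00417349, 1.09798962]), 'attitude': array([-0.69920637,  0.71393247, -0.02850684,  0.02445917])}
side {'intrinsics': array([[450.03075573,   0.        , 324.3358864 ],
       [  0.      
[... 932 characters left out ...]
l [(0.63, [180, 232]), (0.39, [313, 132]), (0.34, [408, 216])]
top padlock [(0.63, [183, 166])]
top marker [(0.54, [181, 172]), (0.48, [161, 224])]
top printer [(0.58, [308, 131])]
side reel0 [(0.84, [330, 224]), (0.68, [356, 150]), (0.58, [311, 207]), (0.54, [245, 169])]
side core0 [(0.93, [400, 246]), (0.83, [363, 194]), (0.64, [314, 174]), (0.58, [380, 220]), (0.58, [268, 185]), (0.28, [325, 226])]
side tray [(0.6, [345, 300])]
side feed_lever [(0.59, [325, 146])]
side hub0 [(0.7, [371, 206]), (0.63, [388, 228]), (0.48, [400, 256])]
side tape_roll [(0.49, [284, 151])]
side padlock [(0.53, [406, 333])]
side marker []
side printer [(0.68, [393, 210]), (0.27, [324, 148]), (0.17, [327, 227])]
```

Run:
```python
import cv2
a=cv2.imread('pics/top0.png')[90:310,130:470]; cv2.imwrite('pics/top0c.png',cv2.resize(a,None,fx=2.3,fy=2.3,interpolation=cv2.INTER_CUBIC))
a=cv2.imread('pics/side0.png')[110:360,200:500]; cv2.imwrite('pics/side0c.png',cv2.resize(a,None,fx=2.4,fy=2.4,interpolation=cv2.INTER_CUBIC))
```

```text
(no output)
```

View pics/top0c.png

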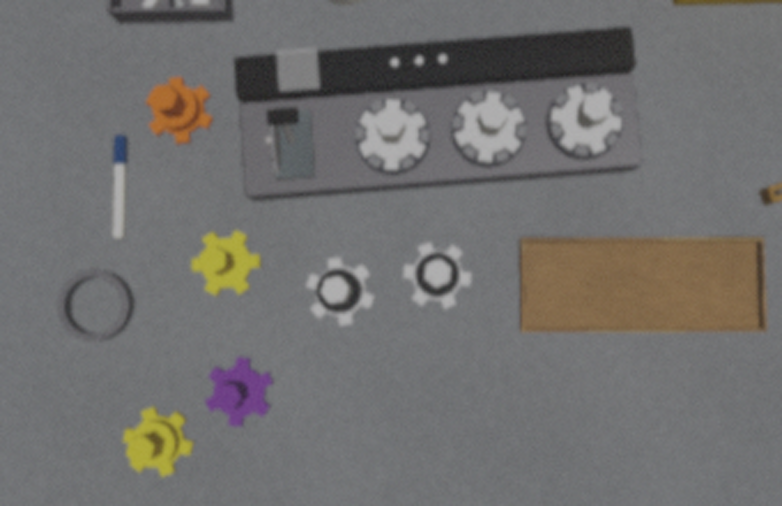

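View pics/side0c.png

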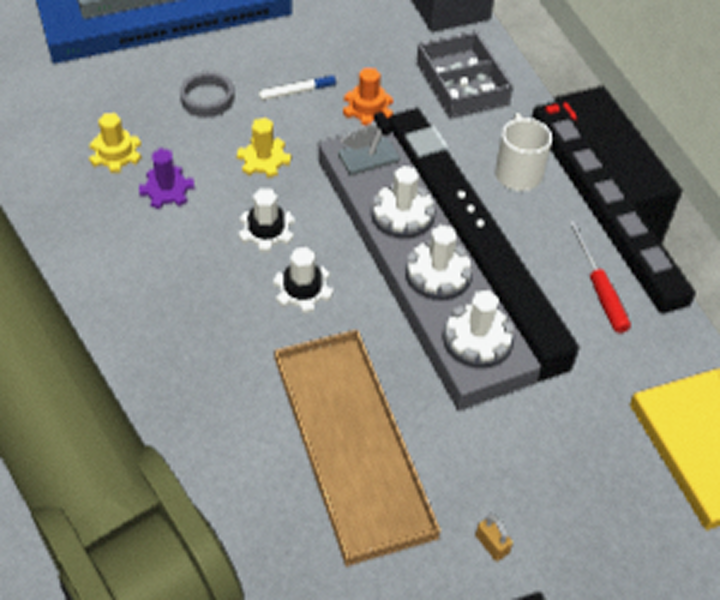

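The scene holds two real reels, at top pixels (278,216) and (320,209). Three cores sit on hubs at about (300,149), (342,145) and (385,142). The lever knob is at about (253,140), the tray at about (409,214), and the yellow, orange and purple parts are decoys. Next I measure.

```bash
cat >> h.py <<'E'
def tops(W,p,c,z0,z1,xy,r=0.035):
    """centre of the hex top near xy whose height lies in z0..z1"""
    m=(W[...,2]>z0)&(W[...,2]<z1)&(np.hypot(W[...,0]-xy[0],W[...,1]-xy[1])<r)
    q=W[m]; return m,q
def yaw6(W,p,ctr,zlo,zhi,r0=0.0345,r1=0.042,thr=150):
    """phase (deg, mod 60) of white teeth around ctr"""
    rr=np.hypot(W[...,0]-ctr[0],W[...,1]-ctr[1])
    m=(rr>r0)&(rr<r1)&(W[...,2]>zlo)&(W[...,2]<zhi)
    th=np.arctan2(W[...,1]-ctr[1],W[...,0]-ctr[0])[m]
    b=p[m].astype(float).mean(1); b=b-b.mean()
    n,A=np.histogram(th,72,(-np.pi,np.pi)),0
    s=np.histogram(th,72,(-np.pi,np.pi),weights=b)[0]/np.maximum(n[0],1)
    t=np.linspace(-np.pi,np.pi,73)[:-1]+np.pi/72
    z=(s*np.exp(6j*t)).sum()*2/72
    return np.degrees(np.angle(z))/6, abs(z), m.sum()
E
python3 - <<'E'
from h import *
f=np.load('t0.npz'); p,d=f['p'],f['d']; c=cam("top"); W=cloud(d,c)
for n,(u,v) in dict(reelA=(278,217),reelB=(320,209),c0=(300,149),c1=(343,144),c2=(387,139),knob=(253,140),tray=(409,214),tape=(172,222),deck=(322,150),house=(330,120),padlock=(467,174)).items():
    print(n,W[v,u].round(4))
from math import *
for n,(u,v),z in (('A',(278,217),.074),('B',(320,209),.074),('c0',(300,149),.131),('c1',(343,144),.131),('c2',(387,139),.131)):
    g=W[v,u][:2]; m,q=tops(W,p,c,z-.012,z+.012,g,.03); ce=np.median(q,0); ce=(q.max(0)+q.min(0))/2
    fz=.009 if z<.1 else .066
    print(n,len(q),ce.round(4),q.mean(0).round(4),yaw6(W,p,ce,fz-.012,fz+.012))
# tray
hsv=cv2.cvtColor(p,cv2.COLOR_RGB2HSV); m=cv2.inRange(hsv,(8,70,60),(25,255,255))>0
m&=(W[...,0]>.2)&(abs(W[...,2])<.05); n,l,s,_=cv2.connectedComponentsWithStats(m.astype(np.uint8)); k=1+s[1:,4].argmax()
print('tray',cv2.minAreaRect(W[l==k][:,:2].astype(np.float32)))
m=(abs(W[...,2]-.062)<.008)&(p.mean(-1)<70)&(W[...,0]>.4); n,l,s,_=cv2.connectedComponentsWithStats(m.astype(np.uint8)); k=1+s[1:,4].argmax()
print('house',cv2.minAreaRect(W[l==k][:,:2].astype(np.float32)))
# knob
q=W[133:150,243:270]; 
m=(q[...,2]>.08)&(np.isfinite(q[...,2])); print('knob',m.sum(),q[m].min(0),q[m].max(0),q[m].mean(0))
E
```

```text
reelA [0.421  0.1102 0.0747]
reelB [ 0.4407 -0.0064  0.074 ]
c0 [0.5983 0.0438 0.1308]
c1 [ 0.6097 -0.0706  0.1296]
c2 [ 0.6215 -0.1886  0.1272]
knob [0.6268 0.1694 0.123 ]
tray [ 0.4235 -0.2702  0.0046]
tape [0.4146 0.4294 0.0054]
deck [ 0.6119 -0.0161  0.0466]
house [ 0.6955 -0.0406  0.0603]
padlock [ 0.5337 -0.4308  0.047 ]
A 105 [0.4239 0.1183 0.0719] [0.4239 0.1178 0.0745] (np.float64(9.990450543080007), np.float64(28.728407276951238), np.int64(204))
B 104 [ 0.442  -0.0064  0.0747] [ 0.4418 -0.0062  0.0746] (np.float64(21.68944636199515), np.float64(28.722151933370355), np.int64(203))
c0 119 [0.613  0.0462 0.1274] [0.6124 0.0457 0.131 ] (np.float64(-0.9154852702754782), np.float64(26.38492726567849), np.int64(229))
c1 122 [ 0.6207 -0.0735  0.1283] [ 0.6198 -0.0734  0.1305] (np.float64(-9.036460239523237), np.float64(27.934597933120628), np.int64(223))
c2 126 [ 0.628  -0.1937  0.1276] [ 0.6268 -0.1926  0.1305] (np.float64(21.324698006143034), np.float64(28.131356061096724), np.int64(210))
tray ((0.42711547017097473, -0.2671239674091339), (0.3108416795730591, 0.11887942254543304), 88.89913940429688)
house ((0.7037982940673828, -0.00799134373664856), (0.05639391764998436, 0.4943895637989044), 3.4392871856689453)
knob 129 [0.60730555 0.15457126 0.08063688] [0.6447521  0.18960403 0.12908109] [0.62344539 0.17258576 0.11426876]
```

```bash
cat >> h.py <<'E'
def yawof():
    s=status.read_state(); X=R.from_quat(s["tcp_rot"]).as_matrix()
    return np.degrees(np.arctan2(X[1,0],X[0,0]))
def go(x,y,z,yaw=None,v=3.9):
    """roll first, then shift in the turned axes: prints totals and per-row numbers"""
    s=status.read_state(); y0=yawof(); yaw=y0 if yaw is None else yaw
    roll=y0-yaw; a=np.radians(yaw); D=(np.array([x,y,z])-s["eef_pos"])*100
    t=np.array([D[0]*np.cos(a)+D[1]*np.sin(a), D[0]*np.sin(a)-D[1]*np.cos(a), -D[2]])
    n=max(1,int(np.ceil(np.linalg.norm(t)/v)))
    print("t=%.1f yaw now %.1f roll %.1f | total"%(s["clock"],y0,roll),t.round(2),"| %d rows of"%n,(t/n).round(2),"| tcp",s["eef_pos"].round(4),"w %.3f"%s["width"],"F",np.round(s["contact_force"],1))
E
python3 - <<'E'
from h import *
go(.672,.175,.223,3.5)
E
```

```text
t=1.0 yaw now 12.9 roll 9.4 | total [ 5.755e+01 -7.750e+01 -4.000e-02] | 25 rows of [ 2.3 -3.1 -0. ] | tcp [ 0.1449 -0.6337  0.2226] w 0.999 F [-0.8  0.1  0.6]
```

Emit:
step_arm(
  motion=[
    {"gripper": 0,"roll": 4.7},
    {"gripper": 0,"roll": 4.7},
    {"gripper": 0,"dx": 2.3,"dy": -3.1},
    {"gripper": 0,"dx": 2.3,"dy": -3.1},
    {"gripper": 0,"dx": 2.3,"dy": -3.1},
    {"gripper": 0,"dx": 2.3,"dy": -3.1},
    {"gripper": 0,"dx": 2.3,"dy": -3.1},
    {"gripper": 0,"dx": 2.3,"dy": -3.1},
    {"gripper": 0,"dx": 2.3,"dy": -3.1},
    {"gripper": 0,"dx": 2.3,"dy": -3.1},
  ],
  force=20,
)

```text
validation failed for argument at $.mo...
```

Emit:
step_arm(
  motion=[
    {"gripper": 0,"dx": 2.3,"dy": -3.1},
    {"gripper": 0,"dx": 2.3,"dy": -3.1},
    {"gripper": 0,"dx": 2.3,"dy": -3.1},
    {"gripper": 0,"dx": 2.3,"dy": -3.1},
    {"gripper": 0,"dx": 2.3,"dy": -3.1},
    {"gripper": 0,"dx": 2.3,"dy": -3.1},
    {"gripper": 0,"dx": 2.3,"dy": -3.1},
    {"gripper": 0,"dx": 2.3,"dy": -3.1},
    {"gripper": 0,"dx": 2.3,"dy": -3.1},
    {"gripper": 0,"dx": 2.3,"dy": -3.1},
  ],
)

```text
validation failed for argument at $.mo...
```

Run:
```python
from h import *
go(.672,.175,.223,3.5)
s=status.read_state();print(s['q'].round(2))
p,d,c=snap("wrist","w1.png")
W=cloud(d,c); m=(W[...,2]>.09)&(W[...,2]<.15)&(abs(W[...,1]-.17)<.03)&(W[...,0]>.56)&(W[...,0]<.67)&(p.mean(-1)<70)
q=W[m]; print(len(q),q.min(0),q.max(0),np.median(q,0))
```

```text
t=1.0 yaw now 12.9 roll 9.4 | total [ 5.755e+01 -7.750e+01 -4.000e-02] | 25 rows of [ 2.3 -3.1 -0. ] | tcp [ 0.1449 -0.6337  0.2226] w 0.999 F [-0.8  0.1  0.6]
[ 1.36  0.32 -0.07  1.45  0.02  1.37 -0.06]Traceback (most recent call last):
  File "<stdin>", line 6, in <module>
    return umr_minimum(a, axis, None, out, keepdims, initial, where)
ValueError: zero-size array to reduction operation minimum which has no identity
```

View pics/w1.png

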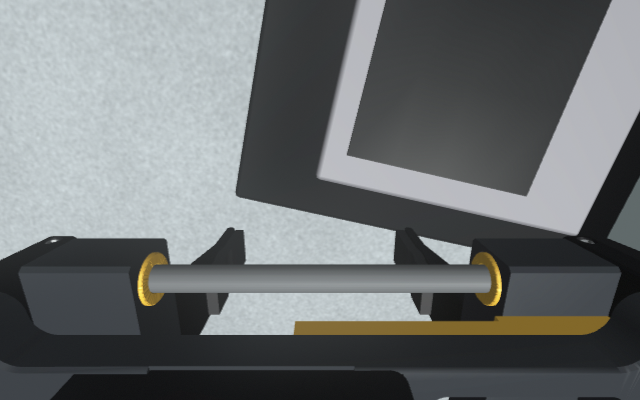

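The picture still shows the start pose, because the rows were refused. I'll try again with every key present.

Emit:
step_arm(
  motion=[
    {"gripper": 0,"dx": 0,"dy": 0,"dz": 0,"roll": 4.7},
    {"gripper": 0,"dx": 0,"dy": 0,"dz": 0,"roll": 4.7},
    {"gripper": 0,"dx": 2.3,"dy": -3.1,"dz": 0,"roll": 0},
    {"gripper": 0,"dx": 2.3,"dy": -3.1,"dz": 0,"roll": 0},
    {"gripper": 0,"dx": 2.3,"dy": -3.1,"dz": 0,"roll": 0},
    {"gripper": 0,"dx": 2.3,"dy": -3.1,"dz": 0,"roll": 0},
    {"gripper": 0,"dx": 2.3,"dy": -3.1,"dz": 0,"roll": 0},
    {"gripper": 0,"dx": 2.3,"dy": -3.1,"dz": 0,"roll": 0},
    {"gripper": 0,"dx": 2.3,"dy": -3.1,"dz": 0,"roll": 0},
    {"gripper": 0,"dx": 2.3,"dy": -3.1,"dz": 0,"roll": 0},
  ],
  force=20,
)

```text
clock: 1.88
eef_pos: [0.3142, -0.3733, 0.2228]
tcp_rot: [1.0, 0.03, 0.0, 0.0]
contact_force: [0.6, -0.6, 0.7]
width: 0.325
```

Emit:
step_arm(
  motion=[
    {"gripper": 0,"dx": 2.3,"dy": -3.1,"dz": 0,"roll": 0},
    {"gripper": 0,"dx": 2.3,"dy": -3.1,"dz": 0,"roll": 0},
    {"gripper": 0,"dx": 2.3,"dy": -3.1,"dz": 0,"roll": 0},
    {"gripper": 0,"dx": 2.3,"dy": -3.1,"dz": 0,"roll": 0},
    {"gripper": 0,"dx": 2.3,"dy": -3.1,"dz": 0,"roll": 0},
    {"gripper": 0,"dx": 2.3,"dy": -3.1,"dz": 0,"roll": 0},
    {"gripper": 0,"dx": 2.3,"dy": -3.1,"dz": 0,"roll": 0},
    {"gripper": 0,"dx": 2.3,"dy": -3.1,"dz": 0,"roll": 0},
    {"gripper": 0,"dx": 2.3,"dy": -3.1,"dz": 0,"roll": 0},
    {"gripper": 0,"dx": 2.3,"dy": -3.1,"dz": 0,"roll": 0},
  ],
)

```text
clock: 2.72
eef_pos: [0.525, -0.05, 0.223]
tcp_rot: [1.0, 0.03, 0.0, 0.0]
contact_force: [0.4, -0.5, -0.6]
width: 0.005
```

Run:
```python
from h import *
go(.672,.175,.223,3.5)
s=status.read_state();print(s['q'].round(2))
```

```text
t=2.7 yaw now 3.5 roll -0.0 | total [ 16.05 -21.56   0.  ] | 7 rows of [ 2.29 -3.08  0.  ] | tcp [ 0.525 -0.05   0.223] w 0.005 F [ 0.4 -0.5 -0.6]
[ 0.68  0.1  -0.67  1.73  0.07  1.33 -1.52]
```

Emit:
step_arm(
  motion=[
    {"gripper": 0,"dx": 2.3,"dy": -3.08,"dz": 0,"roll": 0},
    {"gripper": 0,"dx": 2.3,"dy": -3.08,"dz": 0,"roll": 0},
    {"gripper": 0,"dx": 2.3,"dy": -3.08,"dz": 0,"roll": 0},
    {"gripper": 0,"dx": 2.3,"dy": -3.08,"dz": 0,"roll": 0},
    {"gripper": 0,"dx": 2.3,"dy": -3.08,"dz": 0,"roll": 0},
    {"gripper": 0,"dx": 2.3,"dy": -3.08,"dz": 0,"roll": 0},
    {"gripper": 0,"dx": 2.3,"dy": -3.08,"dz": 0,"roll": 0},
    {"gripper": 0,"dx": 0,"dy": 0,"dz": 0,"roll": 0},
  ],
)

```text
clock: 3.38
eef_pos: [0.6721, 0.1829, 0.2203]
tcp_rot: [0.999, 0.035, -0.001, -0.004]
contact_force: [-2.3, 0.6, -1.0]
width: 0.006
```

Run:
```python
from h import *
go(.670,.173,.104,3.5)
s=status.read_state();print(s['q'].round(2))
p,d,c=snap("side"); W=cloud(d,c)
a=cv2.resize(p[100:220,260:420],None,fx=4,fy=4,interpolation=cv2.INTER_CUBIC); cv2.imwrite('pics/s1.png',a[:,:,::-1])
m=(W[...,2]>.085)&(W[...,2]<.14)&(abs(W[...,1]-.17)<.03)&(W[...,0]>.56)&(W[...,0]<.67)
q=W[m]; print(len(q),q.min(0),q.max(0),np.median(q,0))
```

```text
t=3.4 yaw now 4.0 roll 0.5 | total [-0.27  0.98 11.63] | 3 rows of [-0.09  0.33  3.88] | tcp [0.6721 0.1829 0.2203] w 0.006 F [-2.3  0.6 -1. ]
[ 0.2   0.52 -0.74  1.3   0.34  1.45 -2.01]
108 [0.56607897 0.15137843 0.08516051] [0.63649022 0.19449067 0.12672708] [0.62046694 0.17899593 0.10079934]
```

View pics/s1.png

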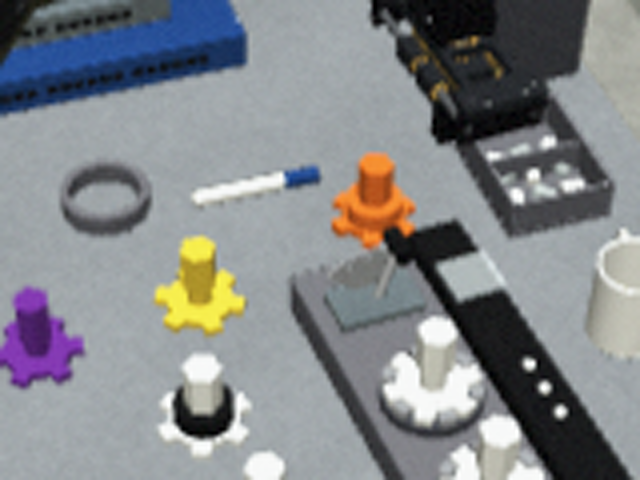

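Emit:
step_arm(
  motion=[
    {"gripper": 0,"dx": -0.2,"dy": 0.5,"dz": 3.0,"roll": 0.2},
    {"gripper": 0,"dx": 0,"dy": 0.4,"dz": 3.0,"roll": 0.2},
    {"gripper": 0,"dx": 0,"dy": 0,"dz": 3.0,"roll": 0},
    {"gripper": 0,"dx": 0,"dy": 0,"dz": 2.5,"roll": 0},
    {"gripper": 0,"dx": 0,"dy": 0,"dz": 0,"roll": 0},
    {"gripper": 0,"dx": 0,"dy": 0,"dz": 0,"roll": 0},
  ],
)

```text
clock: 3.93
eef_pos: [0.6696, 0.1624, 0.1067]
tcp_rot: [1.0, 0.026, -0.001, 0.001]
contact_force: [-0.2, 0.1, 0.6]
width: 0.003
```

Run:
```python
from h import *
go(.595,.170,.104,3.5)
```

```text
t=3.9 yaw now 3.0 roll -0.5 | total [-7.4  -1.22  0.27] | 2 rows of [-3.7  -0.61  0.14] | tcp [0.6696 0.1624 0.1067] w 0.003 F [-0.2  0.1  0.6]
```

Emit:
step_arm(
  motion=[
    {"gripper": 0,"dx": -0.8,"dy": -0.8,"dz": 0.2,"roll": 0},
    {"gripper": 0,"dx": -1.0,"dy": 0,"dz": 0,"roll": 0},
    {"gripper": 0,"dx": -1.0,"dy": 0,"dz": 0,"roll": 0},
    {"gripper": 0,"dx": -1.0,"dy": 0,"dz": 0,"roll": 0},
    {"gripper": 0,"dx": -1.0,"dy": 0,"dz": 0,"roll": 0},
    {"gripper": 0,"dx": -1.0,"dy": 0,"dz": 0,"roll": 0},
    {"gripper": 0,"dx": -1.0,"dy": 0,"dz": 0,"roll": 0},
    {"gripper": 0,"dx": -0.6,"dy": 0,"dz": 0,"roll": 0},
    {"gripper": 0,"dx": 0,"dy": 0,"dz": 0,"roll": 0},
    {"gripper": 0,"dx": 0,"dy": 0,"dz": 0,"roll": 0},
  ],
)

```text
clock: 4.77
eef_pos: [0.5969, 0.1692, 0.1078]
tcp_rot: [1.0, 0.027, 0.002, -0.0]
contact_force: [1.2, -0.1, 1.7]
width: 0.003
```

Run:
```python
from h import *
go(.595,.170,.104,3.5)
for i in (0,1):
  p,d,c=snap(("side","top")[i]); W=cloud(d,c)
  if i==0: a=cv2.resize(p[120:220,280:400],None,fx=5,fy=5,interpolation=cv2.INTER_CUBIC); cv2.imwrite('pics/s2.png',a[:,:,::-1])
```

```text
t=4.8 yaw now 3.1 roll -0.4 | total [-0.19 -0.09  0.38] | 1 rows of [-0.19 -0.09  0.38] | tcp [0.5969 0.1692 0.1078] w 0.003 F [ 1.2 -0.1  1.7]
```

View pics/s2.png

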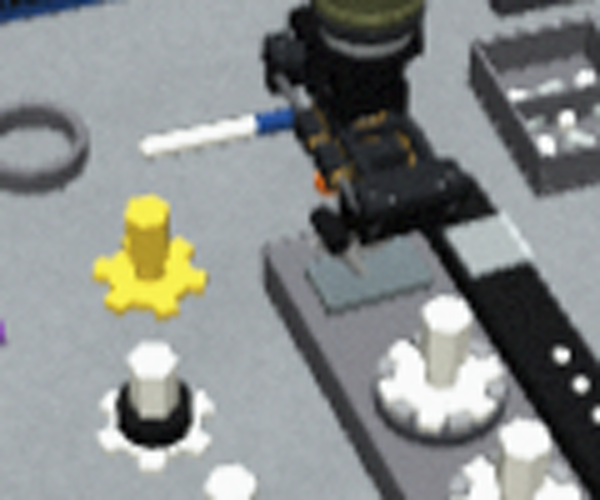

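Emit:
step_arm(
  motion=[
    {"gripper": 0,"dx": -0.3,"dy": 0,"dz": 0,"roll": 0},
    {"gripper": 0,"dx": 0,"dy": 0,"dz": 0,"roll": 0},
    {"gripper": 0,"dx": 0,"dy": 0,"dz": 0,"roll": 0},
    {"gripper": 0,"dx": 1.5,"dy": 0,"dz": 0,"roll": 0},
    {"gripper": 0,"dx": 0.5,"dy": 0,"dz": -3,"roll": 0},
    {"gripper": 0,"dx": 0,"dy": 0,"dz": -4,"roll": 0},
    {"gripper": 0.7,"dx": 0,"dy": 0,"dz": -4,"roll": 0},
    {"gripper": 0.7,"dx": 0,"dy": 2,"dz": -3,"roll": 0},
    {"gripper": 0.7,"dx": -1.5,"dy": 3.5,"dz": 0,"roll": 0},
    {"gripper": 0.7,"dx": -1.5,"dy": 3.5,"dz": 0,"roll": 0},
  ],
)

```text
clock: 5.7
eef_pos: [0.5872, 0.079, 0.247]
tcp_rot: [1.0, 0.029, -0.0, -0.001]
contact_force: [0.1, -0.5, -0.1]
width: 0.226
```

Emit:
step_arm(
  motion=[
    {"gripper": 0.7,"dx": -1.5,"dy": 3.5,"dz": 0,"roll": 0},
    {"gripper": 0.7,"dx": -1.5,"dy": 3.5,"dz": 0,"roll": 0},
    {"gripper": 0.7,"dx": -1.5,"dy": 3.5,"dz": 0,"roll": 0},
    {"gripper": 0.7,"dx": -1.5,"dy": 3.5,"dz": 0,"roll": 0},
    {"gripper": 0.7,"dx": 0,"dy": 0,"dz": 0,"roll": 0},
    {"gripper": 0.7,"dx": 0,"dy": 0,"dz": 0,"roll": 0},
    {"gripper": 0.7,"dx": 0,"dy": 0,"dz": 0,"roll": 0},
  ],
)

```text
clock: 6.28
eef_pos: [0.5346, -0.0645, 0.245]
tcp_rot: [1.0, 0.027, -0.001, -0.001]
contact_force: [0.3, 0.0, 0.1]
width: 0.677
```

```bash
cat >> h.py <<'E'
def part(W,p,g,base,wh=150,T=0.074):
    """centre (white hex top) and yaw mod 60 of a part near g whose underside is at base"""
    m=(abs(W[...,2]-base-T)<.007)&(np.hypot(W[...,0]-g[0],W[...,1]-g[1])<.03)&(p.mean(-1)>110)
    q=W[m][:,:2]
    if len(q)<30: return None
    (c,_,_)=cv2.minAreaRect(q.astype(np.float32)); c2=cv2.minEnclosingCircle(q.astype(np.float32))
    y=yaw6(W,p,c2[0],base-.003,base+.016)
    return np.round(c2[0],4),round(c2[1],4),np.round(q.mean(0),4),np.round(y,1),len(q)
E
python3 - <<'E'
from h import *
go(.613,.046,.2,3.5); s=status.read_state();print(s['q'].round(2))
p,d,c=snap("wrist","w2.png"); W=cloud(d,c); np.savez('w2.npz',p=p,d=d,W=W)
for g in((.613,.046),(.6205,-.0735),(.6275,-.193)): print(part(W,p,g,.057))
p,d,c=snap("top","t2.png"); W=cloud(d,c)
for g in((.613,.046),(.6205,-.0735),(.6275,-.193)): print(part(W,p,g,.057))
for g in ((.424,.118),(.442,-.006)): print(part(W,p,g,0))
q=W[120:165,235:275]; m=(q[...,2]>.085); print('knob',m.sum(),q[m].min(0),q[m].max(0),np.median(q[m],0))
E
```

```text
t=6.3 yaw now 3.1 roll -0.4 | total [  8.5  -10.55   4.5 ] | 4 rows of [ 2.12 -2.64  1.13] | tcp [ 0.5346 -0.0645  0.245 ] w 0.677 F [0.3 0.  0.1]
[ 0.71  0.12 -0.69  1.67  0.08  1.38 -1.51]
(array([0.6164, 0.0452]), 0.0175, array([0.6168, 0.0442]), array([  -1.7,   45.9, 1439. ]), 1205)
(array([ 0.6236, -0.0745]), 0.0171, array([ 0.6238, -0.0745]), array([  -8.8,   50.6, 1702. ]), 1113)
(array([ 0.6307, -0.1943]), 0.0175, array([ 0.6308, -0.1938]), array([  21.4,   43.9, 1434. ]), 1171)
(array([0.6137, 0.0463]), 0.017, array([0.6146, 0.0487]), array([ -2.9,  17.7, 155. ]), 90)
None
None
(array([0.4239, 0.1183]), 0.0169, array([0.4236, 0.1178]), array([ 10. ,  29.3, 205. ]), 101)
(array([ 0.4425, -0.0058]), 0.0163, array([ 0.4417, -0.0063]), array([ 21.8,  30.7, 192. ]), 103)
knob 138 [0.56270815 0.15125917 0.08536518] [0.64391573 0.19465873 0.11993038] [0.57619381 0.17655573 0.11269367]
```

View pics/w2.png

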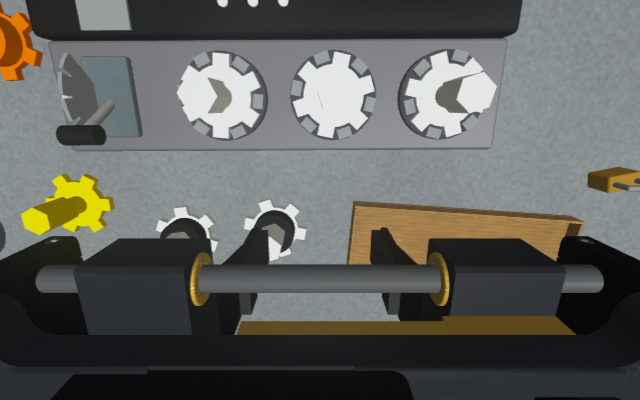

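Run:
```python
from h import *
go(.6162,.045,.17,-31.7)
f=np.load('w2.npz'); W=f['W']; q=W[122:147,52:108]; m=(q[...,2]>.1)&(f['p'][122:147,52:108].mean(-1)<70); print(m.sum(),q[m].min(0),q[m].max(0),np.median(q[m],0))
```

```text
t=6.4 yaw now 3.2 roll 34.9 | total [  1.2  -13.45   7.52] | 4 rows of [ 0.3  -3.36  1.88] | tcp [ 0.5353 -0.0632  0.2452] w 0.691 F [ 0.3  0.2 -0. ]
906 [0.56458772 0.14942223 0.10029367] [0.58392951 0.18544858 0.11891554] [0.57463614 0.16278111 0.11525111]
```

Emit:
step_arm(
  motion=[
    {"gripper": 0.7,"dx": 0,"dy": 0,"dz": 0,"roll": 7},
    {"gripper": 0.7,"dx": 0,"dy": 0,"dz": 0,"roll": 7},
    {"gripper": 0.7,"dx": 0,"dy": 0,"dz": 0,"roll": 7},
    {"gripper": 0.7,"dx": 0,"dy": 0,"dz": 0,"roll": 7},
    {"gripper": 0.7,"dx": 0,"dy": 0,"dz": 0,"roll": 7},
    {"gripper": 0.7,"dx": 0.3,"dy": -3.4,"dz": 1.9,"roll": 0},
    {"gripper": 0.7,"dx": 0.3,"dy": -3.4,"dz": 1.9,"roll": 0},
    {"gripper": 0.7,"dx": 0.3,"dy": -3.4,"dz": 1.9,"roll": 0},
    {"gripper": 0.7,"dx": 0.3,"dy": -3.25,"dz": 1.8,"roll": 0},
    {"gripper": 0.7,"dx": 0,"dy": 0,"dz": 0,"roll": 0},
  ],
)

```text
clock: 7.22
eef_pos: [0.6159, 0.0525, 0.1656]
tcp_rot: [0.963, -0.269, -0.004, -0.003]
contact_force: [-1.1, 0.5, 0.3]
width: 0.701
```

Emit:
step_arm(
  motion=[
    {"gripper": 0.7,"dx": 0,"dy": 0,"dz": 0,"roll": 0},
    {"gripper": 0.7,"dx": 0,"dy": 0,"dz": 0,"roll": 0},
  ],
)

```text
clock: 7.38
eef_pos: [0.6165, 0.0436, 0.1703]
tcp_rot: [0.962, -0.274, -0.001, 0.0]
contact_force: [-0.6, -1.1, -0.4]
width: 0.703
```

Run:
```python
from h import *
go(.6158,.045,.099,-31.7);s=status.read_state();print(s['q'].round(2))
p,d,c=snap("wrist","w3.png"); W=cloud(d,c)
print(part(W,p,(.6164,.045),.057))
```

```text
t=7.4 yaw now -31.8 roll -0.1 | total [-0.14 -0.08  7.13] | 2 rows of [-0.07 -0.04  3.57] | tcp [0.6165 0.0436 0.1703] w 0.703 F [-0.6 -1.1 -0.4]
[ 0.45  0.36 -0.7   1.58  0.24  1.28 -2.41]
(array([0.6168, 0.0452]), 0.0172, array([0.6174, 0.0448]), array([-1.10e+00,  4.23e+01,  1.80e+03]), 1595)
```

Emit:
step_arm(
  motion=[
    {"gripper": 0.7,"dx": 0,"dy": -0.1,"dz": 2.5,"roll": 0},
    {"gripper": 0.7,"dx": 0,"dy": 0,"dz": 2.5,"roll": 0},
    {"gripper": 0.7,"dx": 0,"dy": 0,"dz": 2.1,"roll": 0},
    {"gripper": 0.7,"dx": 0,"dy": 0,"dz": 0,"roll": 0},
    {"gripper": 0.3,"dx": 0,"dy": 0,"dz": 0,"roll": 0},
    {"gripper": 0.2,"dx": 0,"dy": 0,"dz": 0,"roll": 0},
    {"gripper": 0.2,"dx": 0,"dy": 0,"dz": 0,"roll": 0},
    {"gripper": 0.2,"dx": 0,"dy": 0,"dz": 0,"roll": 0},
    {"gripper": 0.2,"dx": 0,"dy": 0,"dz": 0,"roll": 0},
  ],
  force=30,
)

```text
clock: 8.18
eef_pos: [0.6181, 0.0434, 0.1009]
tcp_rot: [0.961, -0.275, 0.001, -0.0]
contact_force: [0.1, -0.4, -0.5]
width: 0.407
```

Run:
```python
from h import *
go(.427,-.167,.2,0)
s=status.read_state();print(s['q'].round(2))
```

```text
t=8.2 yaw now -31.9 roll -31.9 | total [-19.11  21.04  -9.91] | 8 rows of [-2.39  2.63 -1.24] | tcp [0.6181 0.0434 0.1009] w 0.407 F [ 0.1 -0.4 -0.5]
[ 0.43  0.42 -0.68  1.66  0.29  1.16 -2.45]
```

Emit:
step_arm(
  motion=[
    {"gripper": 0.2,"dx": 0,"dy": 0,"dz": 0,"roll": 0},
    {"gripper": 0.2,"dx": 0,"dy": 0,"dz": 0,"roll": 0},
    {"gripper": 0.2,"dx": 0,"dy": 0,"dz": 0,"roll": 0},
    {"gripper": 0.2,"dx": 0,"dy": 0,"dz": -1,"roll": 0},
    {"gripper": 0.2,"dx": 0,"dy": 0,"dz": -1,"roll": 0},
    {"gripper": 0.2,"dx": 0,"dy": 0,"dz": -3,"roll": 0},
    {"gripper": 0.2,"dx": 0,"dy": 0,"dz": -4,"roll": 0},
  ],
)

```text
clock: 8.77
eef_pos: [0.6147, 0.0427, 0.1877]
tcp_rot: [0.961, -0.275, -0.004, 0.001]
contact_force: [0.5, -0.3, -1.2]
width: 0.345
```

Run:
```python
from h import *
go(.427,-.167,.2,0)
```

```text
t=8.8 yaw now -31.9 roll -31.9 | total [-18.77  20.97  -1.23] | 8 rows of [-2.35  2.62 -0.15] | tcp [0.6147 0.0427 0.1877] w 0.345 F [ 0.5 -0.3 -1.2]
```

Emit:
step_arm(
  motion=[
    {"gripper": 0.2,"dx": -0.6,"dy": 3.45,"dz": 0,"roll": 0},
    {"gripper": 0.2,"dx": -0.6,"dy": 3.45,"dz": 0,"roll": 0},
    {"gripper": 0.2,"dx": -0.6,"dy": 3.45,"dz": 0,"roll": 0},
    {"gripper": 0.2,"dx": -0.6,"dy": 3.45,"dz": 0,"roll": 0},
    {"gripper": 0.2,"dx": -0.6,"dy": 3.45,"dz": 0,"roll": 0},
    {"gripper": 0.2,"dx": -0.6,"dy": 3.45,"dz": 0,"roll": 0},
    {"gripper": 0.2,"dx": -0.6,"dy": 3.45,"dz": 0,"roll": 0},
    {"gripper": 0.2,"dx": -0.65,"dy": 3.5,"dz": 0,"roll": 0},
    {"gripper": 0.2,"dx": 0,"dy": 0,"dz": 0,"roll": 0},
    {"gripper": 0.2,"dx": 0,"dy": 0,"dz": 0,"roll": 0},
  ],
)

```text
clock: 9.6
eef_pos: [0.4285, -0.1674, 0.1902]
tcp_rot: [0.961, -0.277, 0.0, 0.001]
contact_force: [-0.5, 0.2, -0.8]
width: 0.342
```

Run:
```python
from h import *
go(.427,-.167,.050);s=status.read_state();print(s['q'].round(2))
```

```text
t=9.6 yaw now -32.2 roll 0.0 | total [-0.15  0.05 14.02] | 4 rows of [-0.04  0.01  3.5 ] | tcp [ 0.4285 -0.1674  0.1902] w 0.342 F [-0.5  0.2 -0.8]
[ 0.88 -0.05 -0.55  1.93 -0.03  1.26 -1.79]
```

Emit:
step_arm(
  motion=[
    {"gripper": 0.2,"dx": 0,"dy": 0,"dz": 3.8,"roll": 0},
    {"gripper": 0.2,"dx": 0,"dy": 0,"dz": 3.8,"roll": 0},
    {"gripper": 0.2,"dx": 0,"dy": 0,"dz": 3.4,"roll": 0},
    {"gripper": 0.2,"dx": 0,"dy": 0,"dz": 2.0,"roll": 0},
    {"gripper": 0.2,"dx": 0,"dy": 0,"dz": 1.0,"roll": 0},
    {"gripper": 0.2,"dx": 0,"dy": 0,"dz": 0,"roll": 0},
    {"gripper": 0.6,"dx": 0,"dy": 0,"dz": 0,"roll": 0},
    {"gripper": 0.6,"dx": 0,"dy": 0,"dz": 0,"roll": 0},
    {"gripper": 0.6,"dx": 0,"dy": 0,"dz": 0,"roll": 0},
    {"gripper": 0.6,"dx": 0,"dy": 0,"dz": 0,"roll": 0},
  ],
)

```text
clock: 10.43
eef_pos: [0.4308, -0.1659, 0.0505]
tcp_rot: [0.961, -0.275, 0.001, 0.0]
contact_force: [0.1, 0.5, 0.0]
width: 0.55
```

Emit:
step_arm(
  motion=[
    {"gripper": 0.7,"dx": 0,"dy": 0,"dz": -3,"roll": 0},
    {"gripper": 0.7,"dx": 0,"dy": 0,"dz": -4,"roll": 0},
    {"gripper": 0.7,"dx": 0,"dy": 0,"dz": -4,"roll": 6.6},
    {"gripper": 0.7,"dx": 0,"dy": 0,"dz": -2,"roll": 0},
    {"gripper": 0.7,"dx": 0,"dy": 0,"dz": 0,"roll": 0},
  ],
)

```text
clock: 10.85
eef_pos: [0.4335, -0.167, 0.1855]
tcp_rot: [0.944, -0.33, 0.005, 0.001]
contact_force: [0.5, 0.7, -0.1]
width: 0.696
```

Run:
```python
from h import *
go(.6238,-.0745,.17);s=status.read_state();print(s['q'].round(2))
p,d,c=snap("top"); W=cloud(d,c)
print(part(W,p,(.424,-.167),.004), part(W,p,(.427,-.17),.02))
```

```text
t=10.8 yaw now -38.5 roll 0.0 | total [  9.13 -19.09   1.55] | 6 rows of [ 1.52 -3.18  0.26] | tcp [ 0.4335 -0.167   0.1855] w 0.696 F [ 0.5  0.7 -0.1]
[ 0.89 -0.05 -0.56  1.93 -0.02  1.24 -1.91]
(array([ 0.4244, -0.1619]), 0.0155, array([ 0.4193, -0.1574]), array([ -2.4,  17.5, 105. ]), 41) None
```

Emit:
step_arm(
  motion=[
    {"gripper": 0.7,"dx": 1.55,"dy": -3.2,"dz": 0.3,"roll": 0},
    {"gripper": 0.7,"dx": 1.55,"dy": -3.2,"dz": 0.3,"roll": 0},
    {"gripper": 0.7,"dx": 1.55,"dy": -3.2,"dz": 0.3,"roll": 0},
    {"gripper": 0.7,"dx": 1.55,"dy": -3.2,"dz": 0.3,"roll": 0},
    {"gripper": 0.7,"dx": 1.55,"dy": -3.2,"dz": 0.3,"roll": 0},
    {"gripper": 0.7,"dx": 1.4,"dy": -3.1,"dz": 0,"roll": 0},
    {"gripper": 0.7,"dx": 0,"dy": 0,"dz": 0,"roll": 0},
    {"gripper": 0.7,"dx": 0,"dy": 0,"dz": 0,"roll": 0},
    {"gripper": 0.7,"dx": 0,"dy": 0,"dz": 0,"roll": 0},
  ],
)

```text
clock: 11.65
eef_pos: [0.6193, -0.0734, 0.163]
tcp_rot: [0.944, -0.33, -0.001, 0.0]
contact_force: [-0.3, 0.9, -0.3]
width: 0.703
```

Run:
```python
from h import *
p,d,c=snap("wrist"); W=cloud(d,c)
r=part(W,p,(.6236,-.0745),.057); print(r)
go(r[0][0],r[0][1],.100);s=status.read_state();print(s['q'].round(2))
```

```text
(array([ 0.6237, -0.0745]), 0.0173, array([ 0.6244, -0.0751]), array([ -10.2,   45.3, 1928. ]), 1707)
t=11.7 yaw now -38.6 roll 0.0 | total [ 0.37 -0.25  6.36] | 2 rows of [ 0.19 -0.12  3.18] | tcp [ 0.6192 -0.0741  0.1636] w 0.697 F [-0.4  0.5  0.4]
[ 0.6   0.37 -0.66  1.58  0.24  1.28 -2.34]
```

Emit:
step_arm(
  motion=[
    {"gripper": 0.7,"dx": 0.37,"dy": -0.25,"dz": 2.2,"roll": 0.8},
    {"gripper": 0.7,"dx": 0,"dy": 0,"dz": 2.2,"roll": 0},
    {"gripper": 0.7,"dx": 0,"dy": 0,"dz": 1.9,"roll": 0},
    {"gripper": 0.2,"dx": 0,"dy": 0,"dz": 0,"roll": 0},
    {"gripper": 0.2,"dx": 0,"dy": 0,"dz": 0,"roll": 0},
    {"gripper": 0.2,"dx": 0,"dy": 0,"dz": 0,"roll": 0},
    {"gripper": 0.2,"dx": 0,"dy": 0,"dz": 0,"roll": 0},
    {"gripper": 0.2,"dx": 0,"dy": 0,"dz": 0,"roll": 0},
    {"gripper": 0.2,"dx": 0,"dy": 0,"dz": 0,"roll": 0},
    {"gripper": 0.2,"dx": 0,"dy": 0,"dz": 0,"roll": 0},
  ],
)

```text
clock: 12.53
eef_pos: [0.6255, -0.0739, 0.1028]
tcp_rot: [0.942, -0.337, 0.001, 0.0]
contact_force: [-0.9, -0.8, 5.4]
width: 0.342
```

Emit:
step_arm(
  motion=[
    {"gripper": 0.2,"dx": 0,"dy": 0,"dz": 0,"roll": 0},
    {"gripper": 0.2,"dx": 0,"dy": 0,"dz": 0,"roll": 0},
    {"gripper": 0.2,"dx": 0,"dy": 0,"dz": -1,"roll": 0},
    {"gripper": 0.2,"dx": 0,"dy": 0,"dz": -1,"roll": 0},
    {"gripper": 0.2,"dx": 0,"dy": 0,"dz": -3,"roll": 0},
    {"gripper": 0.2,"dx": 0,"dy": 0,"dz": -4,"roll": 0},
    {"gripper": 0.2,"dx": 0,"dy": 0,"dz": 0,"roll": 0},
    {"gripper": 0.2,"dx": 0,"dy": 0,"dz": 0,"roll": 0},
  ],
)

```text
clock: 13.2
eef_pos: [0.6271, -0.0731, 0.1954]
tcp_rot: [0.942, -0.336, 0.003, -0.001]
contact_force: [-1.3, 0.4, -1.5]
width: 0.342
```

Run:
```python
from h import *
go(.427,-.267,.19);s=status.read_state();print(s['q'].round(2))
```

```text
t=13.2 yaw now -39.3 roll 0.0 | total [-3.2  27.68  0.54] | 8 rows of [-0.4   3.46  0.07] | tcp [ 0.6271 -0.0731  0.1954] w 0.342 F [-1.3  0.4 -1.5]
[ 0.6   0.36 -0.66  1.53  0.23  1.33 -2.34]
```

Emit:
step_arm(
  motion=[
    {"gripper": 0.2,"dx": -0.4,"dy": 3.46,"dz": 0,"roll": 0},
    {"gripper": 0.2,"dx": -0.4,"dy": 3.46,"dz": 0,"roll": 0},
    {"gripper": 0.2,"dx": -0.4,"dy": 3.46,"dz": 0,"roll": 0},
    {"gripper": 0.2,"dx": -0.4,"dy": 3.46,"dz": 0,"roll": 0},
    {"gripper": 0.2,"dx": -0.4,"dy": 3.46,"dz": 0,"roll": 0},
    {"gripper": 0.2,"dx": -0.4,"dy": 3.46,"dz": 0,"roll": 0},
    {"gripper": 0.2,"dx": -0.4,"dy": 3.46,"dz": 0,"roll": 0},
    {"gripper": 0.2,"dx": -0.4,"dy": 3.46,"dz": 0,"roll": 0},
    {"gripper": 0.2,"dx": 0,"dy": 0,"dz": 0,"roll": 0},
    {"gripper": 0.2,"dx": 0,"dy": 0,"dz": 0,"roll": 0},
  ],
)

```text
clock: 14.03
eef_pos: [0.4225, -0.2691, 0.1907]
tcp_rot: [0.941, -0.339, -0.001, 0.0]
contact_force: [-1.0, 0.7, -1.6]
width: 0.342
```

Run:
```python
from h import *
go(.427,-.267,.052);s=status.read_state();print(s['q'].round(2))
```

```text
t=14.0 yaw now -39.6 roll 0.0 | total [ 0.21 -0.45 13.87] | 4 rows of [ 0.05 -0.11  3.47] | tcp [ 0.4225 -0.2691  0.1907] w 0.342 F [-1.   0.7 -1.6]
[ 1.03  0.05 -0.52  1.84  0.03  1.26 -1.77]
```

Emit:
step_arm(
  motion=[
    {"gripper": 0.2,"dx": 0.2,"dy": -0.4,"dz": 3.8,"roll": 0},
    {"gripper": 0.2,"dx": 0,"dy": 0,"dz": 3.8,"roll": 0},
    {"gripper": 0.2,"dx": 0,"dy": 0,"dz": 3.3,"roll": 0},
    {"gripper": 0.2,"dx": 0,"dy": 0,"dz": 2.0,"roll": 0},
    {"gripper": 0.2,"dx": 0,"dy": 0,"dz": 1.0,"roll": 0},
    {"gripper": 0.2,"dx": 0,"dy": 0,"dz": 0,"roll": 0},
    {"gripper": 0.6,"dx": 0,"dy": 0,"dz": 0,"roll": 0},
    {"gripper": 0.6,"dx": 0,"dy": 0,"dz": 0,"roll": 0},
    {"gripper": 0.6,"dx": 0,"dy": 0,"dz": 0,"roll": 0},
    {"gripper": 0.6,"dx": 0,"dy": 0,"dz": 0,"roll": 0},
  ],
)

```text
clock: 14.87
eef_pos: [0.4297, -0.2659, 0.0534]
tcp_rot: [0.942, -0.336, 0.001, 0.0]
contact_force: [-0.1, 0.1, 0.3]
width: 0.553
```

Emit:
step_arm(
  motion=[
    {"gripper": 0.7,"dx": 0,"dy": 0,"dz": -3,"roll": 0},
    {"gripper": 0.7,"dx": 0,"dy": 0,"dz": -4,"roll": 0},
    {"gripper": 0.7,"dx": 0,"dy": 0,"dz": -4,"roll": -6.2},
    {"gripper": 0.7,"dx": 0,"dy": 0,"dz": -1,"roll": -6.2},
    {"gripper": 0.7,"dx": 0,"dy": 0,"dz": 0,"roll": -6.2},
    {"gripper": 0.7,"dx": 0,"dy": 0,"dz": 0,"roll": -6.2},
    {"gripper": 0.7,"dx": 0,"dy": 0,"dz": 0,"roll": -6.2},
    {"gripper": 0.7,"dx": 0,"dy": 0,"dz": 0,"roll": 0},
  ],
)

```text
clock: 15.53
eef_pos: [0.4291, -0.2657, 0.1733]
tcp_rot: [0.997, -0.071, 0.0, 0.001]
contact_force: [-0.7, -0.6, -0.2]
width: 0.699
```

Run:
```python
from h import *
go(.629,-.194,.17);s=status.read_state();print(s['q'].round(2))
```

```text
t=15.5 yaw now -8.2 roll 0.0 | total [18.77 -9.94  0.33] | 6 rows of [ 3.13 -1.66  0.05] | tcp [ 0.4291 -0.2657  0.1733] w 0.699 F [-0.7 -0.6 -0.2]
[ 1.04  0.07 -0.56  1.86  0.04  1.22 -1.24]
```

Emit:
step_arm(
  motion=[
    {"gripper": 0.7,"dx": 3.13,"dy": -1.66,"dz": 0,"roll": 0.4},
    {"gripper": 0.7,"dx": 3.13,"dy": -1.66,"dz": 0,"roll": 0},
    {"gripper": 0.7,"dx": 3.13,"dy": -1.66,"dz": 0,"roll": 0},
    {"gripper": 0.7,"dx": 3.13,"dy": -1.66,"dz": 0,"roll": 0},
    {"gripper": 0.7,"dx": 3.13,"dy": -1.66,"dz": 0,"roll": 0},
    {"gripper": 0.7,"dx": 3.13,"dy": -1.66,"dz": 0,"roll": 0},
    {"gripper": 0.7,"dx": 0,"dy": 0,"dz": 0,"roll": 0},
    {"gripper": 0.7,"dx": 0,"dy": 0,"dz": 0,"roll": 0},
    {"gripper": 0.7,"dx": 0,"dy": 0,"dz": 0,"roll": 0},
  ],
)

```text
clock: 16.28
eef_pos: [0.6291, -0.1956, 0.1722]
tcp_rot: [0.997, -0.077, -0.001, 0.0]
contact_force: [-0.4, -0.1, 0.2]
width: 0.699
```

Run:
```python
from h import *
p,d,c=snap("wrist"); W=cloud(d,c)
r=part(W,p,(.6306,-.194),.057); print(r)
go(r[0][0],r[0][1],.100);s=status.read_state();print(s['q'].round(2))
```

```text
(array([ 0.6307, -0.194 ]), 0.0176, array([ 0.6319, -0.1944]), array([  21.9,   40.7, 1796. ]), 1572)
t=16.3 yaw now -8.9 roll 0.0 | total [ 0.16 -0.27  7.25] | 2 rows of [ 0.08 -0.13  3.62] | tcp [ 0.6287 -0.1964  0.1725] w 0.696 F [-0.4  1.1  0.5]
[ 0.73  0.43 -0.62  1.48  0.26  1.32 -1.64]
```

Emit:
step_arm(
  motion=[
    {"gripper": 0.7,"dx": 0.1,"dy": -0.25,"dz": 2.5,"roll": 0},
    {"gripper": 0.7,"dx": 0,"dy": 0,"dz": 2.5,"roll": 0},
    {"gripper": 0.7,"dx": 0,"dy": 0,"dz": 2.2,"roll": 0},
    {"gripper": 0.2,"dx": 0,"dy": 0,"dz": 0,"roll": 0},
    {"gripper": 0.2,"dx": 0,"dy": 0,"dz": 0,"roll": 0},
    {"gripper": 0.2,"dx": 0,"dy": 0,"dz": 0,"roll": 0},
    {"gripper": 0.2,"dx": 0,"dy": 0,"dz": 0,"roll": 0},
    {"gripper": 0.2,"dx": 0,"dy": 0,"dz": 0,"roll": 0},
    {"gripper": 0.2,"dx": 0,"dy": 0,"dz": 0,"roll": 0},
    {"gripper": 0.2,"dx": 0,"dy": 0,"dz": 0,"roll": 0},
  ],
)

```text
clock: 17.17
eef_pos: [0.6317, -0.1934, 0.1021]
tcp_rot: [0.997, -0.076, 0.001, 0.001]
contact_force: [-1.6, 0.6, 5.5]
width: 0.342
```

Emit:
step_arm(
  motion=[
    {"gripper": 0.2,"dx": 0,"dy": 0,"dz": 0,"roll": 0},
    {"gripper": 0.2,"dx": 0,"dy": 0,"dz": 0,"roll": 0},
    {"gripper": 0.2,"dx": 0,"dy": 0,"dz": -1,"roll": 0},
    {"gripper": 0.2,"dx": 0,"dy": 0,"dz": -1,"roll": 0},
    {"gripper": 0.2,"dx": 0,"dy": 0,"dz": -3,"roll": 0},
    {"gripper": 0.2,"dx": 0,"dy": 0,"dz": -4,"roll": 0},
    {"gripper": 0.2,"dx": 0,"dy": 0,"dz": 0,"roll": 0},
    {"gripper": 0.2,"dx": 0,"dy": 0,"dz": 0,"roll": 0},
  ],
)

```text
clock: 17.83
eef_pos: [0.6329, -0.1928, 0.1945]
tcp_rot: [0.997, -0.076, 0.003, 0.001]
contact_force: [0.2, -0.5, -2.7]
width: 0.341
```

Run:
```python
from h import *
go(.427,-.365,.19);s=status.read_state();print(s['q'].round(2))
```

```text
t=17.8 yaw now -8.7 roll 0.0 | total [-17.75  20.13   0.45] | 7 rows of [-2.54  2.88  0.06] | tcp [ 0.6329 -0.1928  0.1945] w 0.341 F [ 0.2 -0.5 -2.7]
[ 0.73  0.42 -0.63  1.45  0.25  1.35 -1.64]
```

Emit:
step_arm(
  motion=[
    {"gripper": 0.2,"dx": -2.54,"dy": 2.88,"dz": 0,"roll": 0},
    {"gripper": 0.2,"dx": -2.54,"dy": 2.88,"dz": 0,"roll": 0},
    {"gripper": 0.2,"dx": -2.54,"dy": 2.88,"dz": 0,"roll": 0},
    {"gripper": 0.2,"dx": -2.54,"dy": 2.88,"dz": 0,"roll": 0},
    {"gripper": 0.2,"dx": -2.54,"dy": 2.88,"dz": 0,"roll": 0},
    {"gripper": 0.2,"dx": -2.54,"dy": 2.88,"dz": 0,"roll": 0},
    {"gripper": 0.2,"dx": -2.5,"dy": 2.85,"dz": 0,"roll": 0},
    {"gripper": 0.2,"dx": 0,"dy": 0,"dz": 0,"roll": 0},
    {"gripper": 0.2,"dx": 0,"dy": 0,"dz": 0,"roll": 0},
  ],
)

```text
clock: 18.58
eef_pos: [0.4218, -0.3672, 0.1895]
tcp_rot: [0.997, -0.079, -0.001, -0.0]
contact_force: [1.2, 1.4, -1.4]
width: 0.343
```

Run:
```python
from h import *
go(.427,-.365,.052);s=status.read_state();print(s['q'].round(2))
```

```text
t=18.6 yaw now -9.1 roll 0.0 | total [ 0.48 -0.3  13.75] | 4 rows of [ 0.12 -0.08  3.44] | tcp [ 0.4218 -0.3672  0.1895] w 0.343 F [ 1.2  1.4 -1.4]
[ 1.15  0.19 -0.54  1.71  0.1   1.28 -1.14]
```

Emit:
step_arm(
  motion=[
    {"gripper": 0.2,"dx": 0.4,"dy": -0.3,"dz": 3.8,"roll": 0},
    {"gripper": 0.2,"dx": 0,"dy": 0,"dz": 3.8,"roll": 0},
    {"gripper": 0.2,"dx": 0,"dy": 0,"dz": 3.2,"roll": 0},
    {"gripper": 0.2,"dx": 0,"dy": 0,"dz": 2.0,"roll": 0},
    {"gripper": 0.2,"dx": 0,"dy": 0,"dz": 1.0,"roll": 0},
    {"gripper": 0.2,"dx": 0,"dy": 0,"dz": 0,"roll": 0},
    {"gripper": 0.6,"dx": 0,"dy": 0,"dz": 0,"roll": 0},
    {"gripper": 0.6,"dx": 0,"dy": 0,"dz": 0,"roll": 0},
    {"gripper": 0.6,"dx": 0,"dy": 0,"dz": 0,"roll": 0},
    {"gripper": 0.6,"dx": 0,"dy": 0,"dz": 0,"roll": 0},
  ],
)

```text
clock: 19.42
eef_pos: [0.4302, -0.3632, 0.0536]
tcp_rot: [0.997, -0.076, 0.001, 0.001]
contact_force: [-0.3, 1.3, -0.2]
width: 0.544
```

Emit:
step_arm(
  motion=[
    {"gripper": 0.7,"dx": 0,"dy": 0,"dz": -3,"roll": 0},
    {"gripper": 0.7,"dx": 0,"dy": 0,"dz": -4,"roll": 0},
    {"gripper": 0.7,"dx": 0,"dy": 0,"dz": -3,"roll": 0},
    {"gripper": 0.7,"dx": 0,"dy": -2,"dz": 0,"roll": 0},
    {"gripper": 0.7,"dx": 0,"dy": -3.8,"dz": 0,"roll": 0},
    {"gripper": 0.7,"dx": 0,"dy": -3.8,"dz": 0,"roll": 0},
    {"gripper": 0.7,"dx": 0,"dy": -3.8,"dz": 0,"roll": 0},
    {"gripper": 0.7,"dx": 0,"dy": -3.8,"dz": 0,"roll": 0},
    {"gripper": 0.7,"dx": 0,"dy": 0,"dz": 0,"roll": 0},
    {"gripper": 0.7,"dx": 0,"dy": 0,"dz": 0,"roll": 0},
  ],
)

```text
clock: 20.25
eef_pos: [0.4565, -0.1905, 0.1535]
tcp_rot: [0.997, -0.073, 0.001, 0.001]
contact_force: [-0.2, -0.3, -0.0]
width: 0.7
```

Run:
```python
from h import *
go(.442,-.006,.14);s=status.read_state();print(s['q'].round(2))
p,d,c=snap("top","t3.png"); W=cloud(d,c)
for q in("reel0","core0"): print(q,[(round(x["score"],2),np.round(x["xy"]).astype(int).tolist()) for x in optics.spot_in("top",q)])
for g in ((.424,.118),(.442,-.006)): print(part(W,p,g,0))
for g in ((.424,-.165),(.427,-.265),(.427,-.365)): print(part(W,p,g,0.004))
```

```text
t=20.2 yaw now -8.4 roll 0.0 | total [ -4.13 -18.04   1.35] | 5 rows of [-0.83 -3.61  0.27] | tcp [ 0.4565 -0.1905  0.1535] w 0.700 F [-0.2 -0.3 -0. ]
[ 0.99  0.07 -0.67  1.9   0.05  1.18 -1.42]
reel0 [(0.97, [320, 208]), (0.87, [277, 218]), (0.64, [198, 282])]
core0 [(0.86, [235, 260]), (0.76, [227, 205]), (0.56, [370, 218])]
(array([0.4239, 0.1182]), 0.0168, array([0.4238, 0.1181]), array([ 10. ,  29.8, 202. ]), 102)
(array([ 0.4425, -0.0058]), 0.0163, array([ 0.4417, -0.0062]), array([ 21.8,  31. , 191. ]), 104)
(array([ 0.4234, -0.1616]), 0.0158, array([ 0.4208, -0.1611]), array([ -1.2,  15.5, 121. ]), 67)
None
None
```

Emit:
step_arm(
  motion=[
    {"gripper": 0.7,"dx": -0.8,"dy": -3.6,"dz": 0.4,"roll": 0},
    {"gripper": 0.7,"dx": -0.8,"dy": -3.6,"dz": 0.6,"roll": 0},
    {"gripper": 0.7,"dx": -0.8,"dy": -3.6,"dz": 0.8,"roll": 0},
    {"gripper": 0.7,"dx": -0.8,"dy": -3.6,"dz": 0.8,"roll": 0},
    {"gripper": 0.7,"dx": -0.8,"dy": -3.6,"dz": 0.8,"roll": 0},
    {"gripper": 0.7,"dx": 0,"dy": 0,"dz": 0,"roll": 0},
    {"gripper": 0.7,"dx": 0,"dy": 0,"dz": 0,"roll": 0},
    {"gripper": 0.7,"dx": 0,"dy": 0,"dz": 0,"roll": 0},
  ],
)

```text
clock: 21.07
eef_pos: [0.4437, -0.0105, 0.1187]
tcp_rot: [0.997, -0.077, 0.0, 0.0]
contact_force: [0.4, -0.4, 0.5]
width: 0.697
```

Run:
```python
from h import *
p,d,c=snap("wrist"); W=cloud(d,c)
r=part(W,p,(.442,-.006),0); print(r)
go(r[0][0],r[0][1],.045);s=status.read_state();print(s['q'].round(2))
```

```text
(array([ 0.4447, -0.0069]), 0.0175, array([ 0.4457, -0.0069]), array([  21.2,   46.8, 1619. ]), 1512)
t=21.1 yaw now -8.9 roll 0.0 | total [ 0.03 -0.4   7.38] | 2 rows of [ 0.02 -0.2   3.69] | tcp [ 0.4438 -0.0109  0.1188] w 0.701 F [ 0.6 -0.7  0.2]
[ 0.83 -0.01 -0.85  2.04 -0.01  1.11 -1.74]
```

Emit:
step_arm(
  motion=[
    {"gripper": 0.7,"dx": 0,"dy": -0.4,"dz": 2.6,"roll": 0},
    {"gripper": 0.7,"dx": 0,"dy": 0,"dz": 2.6,"roll": 0},
    {"gripper": 0.7,"dx": 0,"dy": 0,"dz": 2.2,"roll": 0},
    {"gripper": 0.7,"dx": 0,"dy": 0,"dz": 0,"roll": 0},
    {"gripper": 0.2,"dx": 0,"dy": 0,"dz": 0,"roll": 0},
    {"gripper": 0.2,"dx": 0,"dy": 0,"dz": 0,"roll": 0},
    {"gripper": 0.2,"dx": 0,"dy": 0,"dz": 0,"roll": 0},
    {"gripper": 0.2,"dx": 0,"dy": 0,"dz": 0,"roll": 0},
    {"gripper": 0.2,"dx": 0,"dy": 0,"dz": 0,"roll": 0},
    {"gripper": 0.2,"dx": 0,"dy": 0,"dz": 0,"roll": 0},
  ],
  force=40,
)

```text
clock: 21.95
eef_pos: [0.4445, -0.0053, 0.0453]
tcp_rot: [0.997, -0.076, 0.001, 0.001]
contact_force: [-1.3, -0.4, 3.5]
width: 0.342
```

Emit:
step_arm(
  motion=[
    {"gripper": 0.2,"dx": 0,"dy": 0,"dz": 0,"roll": 0},
    {"gripper": 0.2,"dx": 0,"dy": 0,"dz": 0,"roll": 0},
    {"gripper": 0.2,"dx": 0,"dy": 0,"dz": 0,"roll": 0},
  ],
)

```text
clock: 22.2
eef_pos: [0.4445, -0.0052, 0.0453]
tcp_rot: [0.997, -0.076, 0.0, 0.001]
contact_force: [-1.6, -1.5, 6.3]
width: 0.34
```

Run:
```python
from h import *
go(.6307,-.194,.19);s=status.read_state();print(s['q'].round(2))
```

```text
t=22.2 yaw now -8.7 roll 0.0 | total [ 21.27  15.83 -14.47] | 8 rows of [ 2.66  1.98 -1.81] | tcp [ 0.4445 -0.0052  0.0453] w 0.340 F [-1.6 -1.5  6.3]
[ 0.79  0.13 -0.86  2.11  0.12  0.95 -1.86]
```

Emit:
step_arm(
  motion=[
    {"gripper": 0.2,"dx": 0,"dy": 0,"dz": -1.0,"roll": 0},
    {"gripper": 0.2,"dx": 0,"dy": 0,"dz": -3.0,"roll": 0},
    {"gripper": 0.2,"dx": 0,"dy": 0,"dz": -4.0,"roll": 0},
    {"gripper": 0.2,"dx": 0,"dy": 0,"dz": -3.5,"roll": 0},
    {"gripper": 0.2,"dx": 3.0,"dy": 2.2,"dz": 0,"roll": 0},
    {"gripper": 0.2,"dx": 3.0,"dy": 2.2,"dz": 0,"roll": 0},
    {"gripper": 0.2,"dx": 3.0,"dy": 2.2,"dz": 0,"roll": 0},
    {"gripper": 0.2,"dx": 3.0,"dy": 2.2,"dz": 0,"roll": 0},
    {"gripper": 0.2,"dx": 3.0,"dy": 2.2,"dz": 0,"roll": 0},
    {"gripper": 0.2,"dx": 3.0,"dy": 2.2,"dz": 0,"roll": 0},
  ],
)

```text
clock: 23.03
eef_pos: [0.6024, -0.1639, 0.1594]
tcp_rot: [0.997, -0.076, -0.0, -0.0]
contact_force: [-0.2, 0.6, -1.8]
width: 0.341
```

Emit:
step_arm(
  motion=[
    {"gripper": 0.2,"dx": 3.0,"dy": 2.2,"dz": 0,"roll": 0},
    {"gripper": 0.2,"dx": 0,"dy": 0.2,"dz": 0,"roll": 0},
    {"gripper": 0.2,"dx": 0,"dy": 0,"dz": 0,"roll": 0},
    {"gripper": 0.2,"dx": 0,"dy": 0,"dz": 0,"roll": 0},
  ],
)

```text
clock: 23.37
eef_pos: [0.6273, -0.1899, 0.159]
tcp_rot: [0.997, -0.076, -0.001, -0.001]
contact_force: [-0.8, 0.7, -2.4]
width: 0.337
```

Run:
```python
from h import *
p,d,c=snap("wrist","w4.png"); W=cloud(d,c)
s=status.read_state(); z=s["eef_pos"][2]
print(part(W,p,s["eef_pos"][:2],z-.0453))
go(.6307,-.194,.102);print(s['q'].round(2))
```

```text
(array([ 0.6301, -0.1966]), 0.0219, array([ 0.6351, -0.1913]), array([-1.70e+00,  8.00e-01,  8.44e+02]), 1587)
t=23.4 yaw now -8.6 roll 0.0 | total [0.41 0.43 5.76] | 2 rows of [0.21 0.21 2.88] | tcp [ 0.6273 -0.1891  0.1596] w 0.342 F [ 0.   0.2 -1.3]
[ 0.8   0.46 -0.73  1.5   0.31  1.3  -1.68]
```

View pics/w4.png

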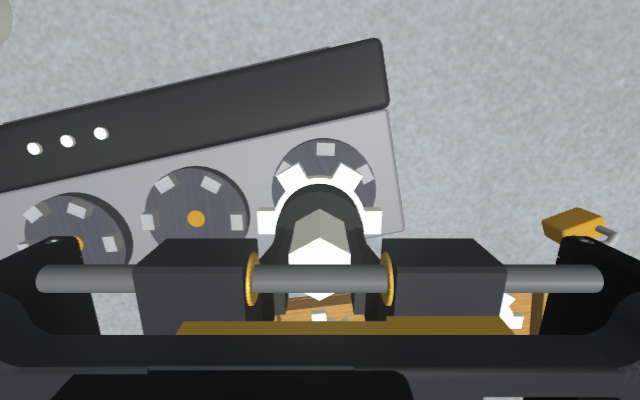

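Emit:
step_arm(
  motion=[
    {"gripper": 0.2,"dx": 0.4,"dy": 0.45,"dz": 0,"roll": 0},
    {"gripper": 0.2,"dx": 0,"dy": 0,"dz": 1.5,"roll": 0},
    {"gripper": 0.2,"dx": 0,"dy": 0,"dz": 1.5,"roll": 0},
    {"gripper": 0.2,"dx": 0,"dy": 0,"dz": 0,"roll": 0},
    {"gripper": 0.2,"dx": 0,"dy": 0,"dz": 0,"roll": 0},
  ],
)

```text
clock: 23.83
eef_pos: [0.6303, -0.1954, 0.1295]
tcp_rot: [0.997, -0.076, -0.001, 0.0]
contact_force: [0.2, 0.5, -1.5]
width: 0.34
```

Run:
```python
from h import *
go(.6310,-.194,.102,-8.7)
```

```text
t=23.8 yaw now -8.7 roll 0.0 | total [ 0.05 -0.15  2.75] | 1 rows of [ 0.05 -0.15  2.75] | tcp [ 0.6303 -0.1954  0.1295] w 0.340 F [ 0.2  0.5 -1.5]
```

Emit:
step_arm(
  motion=[
    {"gripper": 0.2,"dx": 0.05,"dy": -0.15,"dz": 0.8,"roll": 0},
    {"gripper": 0.2,"dx": 0,"dy": 0,"dz": 0.7,"roll": 0},
    {"gripper": 0.2,"dx": 0,"dy": 0,"dz": 0.5,"roll": 0},
    {"gripper": 0.2,"dx": 0,"dy": 0,"dz": 0.5,"roll": 0},
    {"gripper": 0.2,"dx": 0,"dy": 0,"dz": 0.3,"roll": 0},
    {"gripper": 0.2,"dx": 0,"dy": 0,"dz": 0,"roll": 0},
    {"gripper": 0.2,"dx": 0,"dy": 0,"dz": 0,"roll": 0},
  ],
)

```text
clock: 24.42
eef_pos: [0.6316, -0.1944, 0.1024]
tcp_rot: [0.997, -0.076, -0.0, 0.0]
contact_force: [-3.1, 1.4, 4.9]
width: 0.342
```

Run:
```python
from h import *
go(.6310,-.194,.102,-8.7)
```

```text
t=24.4 yaw now -8.7 roll -0.0 | total [-0.07 -0.03  0.04] | 1 rows of [-0.07 -0.03  0.04] | tcp [ 0.6316 -0.1944  0.1024] w 0.342 F [-3.1  1.4  4.9]
```

Emit:
step_arm(
  motion=[
    {"gripper": 0.7,"dx": 0,"dy": 0,"dz": 0,"roll": 0},
    {"gripper": 0.7,"dx": 0,"dy": 0,"dz": 0,"roll": 0},
    {"gripper": 0.7,"dx": 0,"dy": 0,"dz": 0,"roll": 0},
    {"gripper": 0.7,"dx": 0,"dy": 0,"dz": 0,"roll": 0},
    {"gripper": 0.7,"dx": 0,"dy": 0,"dz": -3,"roll": 0},
    {"gripper": 0.7,"dx": 0,"dy": 0,"dz": -4,"roll": 0},
    {"gripper": 0.7,"dx": 0,"dy": 0,"dz": 0,"roll": 0},
    {"gripper": 0.7,"dx": 0,"dy": 0,"dz": 0,"roll": 0},
  ],
)

```text
clock: 25.08
eef_pos: [0.6339, -0.1946, 0.1747]
tcp_rot: [0.997, -0.076, 0.003, 0.001]
contact_force: [-0.5, -0.4, -0.5]
width: 0.693
```

Run:
```python
from h import *
p,d,c=snap("wrist","w5.png"); W=cloud(d,c)
print(part(W,p,(.6307,-.194),.057)); 
m=(np.hypot(W[...,0]-.631,W[...,1]+.194)<.014)&(W[...,2]>.1); print(np.median(W[m],0))
s=status.read_state(); print(s['q'].round(2),s["contact_force"].round(1))
p,d,c=snap("top"); W=cloud(d,c); print([part(W,p,g,0) for g in ((.424,.118),)])
go(.424,.118,.172)
```

```text
(array([ 0.6322, -0.1949]), 0.0172, array([ 0.633 , -0.1949]), array([  22.6,   41.2, 1730. ]), 1520)
[ 0.63126326 -0.19404444  0.13141423]
[ 0.8   0.47 -0.73  1.47  0.32  1.33 -1.68] [-0.4  0.1 -0.6]
[(array([0.4239, 0.1184]), 0.0168, array([0.4239, 0.1179]), array([  9.9,  30.2, 202. ]), 104)]
t=25.2 yaw now -8.7 roll 0.0 | total [-25.26 -27.75  -0.09] | 10 rows of [-2.53 -2.78 -0.01] | tcp [ 0.6316 -0.1946  0.1711] w 0.703 F [ 0.1  0.5 -0.4]
```

Emit:
step_arm(
  motion=[
    {"gripper": 0.7,"dx": -2.53,"dy": -2.78,"dz": 0,"roll": 0},
    {"gripper": 0.7,"dx": -2.53,"dy": -2.78,"dz": 0,"roll": 0},
    {"gripper": 0.7,"dx": -2.53,"dy": -2.78,"dz": 0,"roll": 0},
    {"gripper": 0.7,"dx": -2.53,"dy": -2.78,"dz": 0,"roll": 0},
    {"gripper": 0.7,"dx": -2.53,"dy": -2.78,"dz": 0,"roll": 0},
    {"gripper": 0.7,"dx": -2.53,"dy": -2.78,"dz": 0,"roll": 0},
    {"gripper": 0.7,"dx": -2.53,"dy": -2.78,"dz": 0,"roll": 0},
    {"gripper": 0.7,"dx": -2.53,"dy": -2.78,"dz": 0,"roll": 0},
    {"gripper": 0.7,"dx": -2.53,"dy": -2.78,"dz": 0,"roll": 0},
    {"gripper": 0.7,"dx": -2.5,"dy": -2.7,"dz": 0,"roll": 0},
  ],
)

```text
clock: 26.02
eef_pos: [0.422, 0.1188, 0.1701]
tcp_rot: [0.997, -0.076, -0.001, 0.0]
contact_force: [-0.1, 1.1, 0.8]
width: 0.702
```

Emit:
step_arm(
  motion=[
    {"gripper": 0.7,"dx": 0,"dy": 0,"dz": 0.8,"roll": -7},
    {"gripper": 0.7,"dx": 0,"dy": 0,"dz": 0.8,"roll": -7},
    {"gripper": 0.7,"dx": 0,"dy": 0,"dz": 0.8,"roll": -7},
    {"gripper": 0.7,"dx": 0,"dy": 0,"dz": 0.8,"roll": -7},
    {"gripper": 0.7,"dx": 0,"dy": 0,"dz": 0.8,"roll": -7},
    {"gripper": 0.7,"dx": 0,"dy": 0,"dz": 0.8,"roll": -7},
    {"gripper": 0.7,"dx": 0,"dy": 0,"dz": 0.7,"roll": -6.7},
    {"gripper": 0.7,"dx": 0,"dy": 0,"dz": 0,"roll": 0},
    {"gripper": 0.7,"dx": 0,"dy": 0,"dz": 0,"roll": 0},
  ],
)

```text
clock: 26.77
eef_pos: [0.423, 0.1176, 0.1155]
tcp_rot: [0.94, 0.34, -0.001, -0.001]
contact_force: [-0.3, -0.3, 0.5]
width: 0.696
```

Run:
```python
from h import *
p,d,c=snap("wrist","w6.png"); W=cloud(d,c)
r=part(W,p,(.426,.118),0); print(r)
s=status.read_state(); print(s['q'].round(2))
if r: go(r[0][0],r[0][1],.046,r[3][0]+30)
else: go(.426,.118,.046,40)
```

```text
(array([0.427 , 0.1177]), 0.0173, array([0.4278, 0.1184]), array([  10. ,   47.4, 1690. ]), 1563)
[ 0.66 -0.02 -0.97  2.05 -0.02  1.1  -1.18]
t=26.8 yaw now 39.8 roll -0.2 | total [0.26 0.22 7.01] | 2 rows of [0.13 0.11 3.51] | tcp [0.4236 0.1177 0.1161] w 0.701 F [0.8 0.7 0.1]
```

Emit:
step_arm(
  motion=[
    {"gripper": 0.7,"dx": 0.25,"dy": 0.2,"dz": 2.6,"roll": 0},
    {"gripper": 0.7,"dx": 0,"dy": 0,"dz": 2.4,"roll": 0},
    {"gripper": 0.7,"dx": 0,"dy": 0,"dz": 2.0,"roll": 0},
    {"gripper": 0.7,"dx": 0,"dy": 0,"dz": 0,"roll": 0},
    {"gripper": 0.2,"dx": 0,"dy": 0,"dz": 0,"roll": 0},
    {"gripper": 0.2,"dx": 0,"dy": 0,"dz": 0,"roll": 0},
    {"gripper": 0.2,"dx": 0,"dy": 0,"dz": 0,"roll": 0},
    {"gripper": 0.2,"dx": 0,"dy": 0,"dz": 0,"roll": 0},
    {"gripper": 0.2,"dx": 0,"dy": 0,"dz": 0,"roll": 0},
    {"gripper": 0.2,"dx": 0,"dy": 0,"dz": 0,"roll": 0},
  ],
)

```text
clock: 27.65
eef_pos: [0.4278, 0.1179, 0.0472]
tcp_rot: [0.94, 0.342, 0.001, 0.0]
contact_force: [-0.7, -0.3, 1.4]
width: 0.342
```

Emit:
step_arm(
  motion=[
    {"gripper": 0.2,"dx": 0,"dy": 0,"dz": 0,"roll": 0},
    {"gripper": 0.2,"dx": 0,"dy": 0,"dz": 0,"roll": 0},
    {"gripper": 0.2,"dx": 0,"dy": 0,"dz": 0,"roll": 0},
  ],
)

```text
clock: 27.9
eef_pos: [0.4278, 0.1178, 0.0472]
tcp_rot: [0.94, 0.342, 0.0, 0.0]
contact_force: [-0.7, 0.0, 6.0]
width: 0.345
```

Run:
```python
from h import *
go(.6164,.045,.165,28.5);s=status.read_state();print(s['q'].round(2))
```

```text
t=27.9 yaw now 40.0 roll 11.5 | total [ 13.1   15.4  -11.78] | 7 rows of [ 1.87  2.2  -1.68] | tcp [0.4278 0.1178 0.0472] w 0.345 F [-0.7  0.   6. ]
[ 0.61  0.14 -0.98  2.11  0.14  0.96 -1.31]
```

Emit:
step_arm(
  motion=[
    {"gripper": 0.2,"dx": 0,"dy": 0,"dz": -1.0,"roll": 0},
    {"gripper": 0.2,"dx": 0,"dy": 0,"dz": -3.0,"roll": 0},
    {"gripper": 0.2,"dx": 0,"dy": 0,"dz": -4.0,"roll": 5.6},
    {"gripper": 0.2,"dx": 0,"dy": 0,"dz": -3.8,"roll": 5.6},
    {"gripper": 0.2,"dx": 1.87,"dy": 2.2,"dz": 0,"roll": 0},
    {"gripper": 0.2,"dx": 1.87,"dy": 2.2,"dz": 0,"roll": 0},
    {"gripper": 0.2,"dx": 1.87,"dy": 2.2,"dz": 0,"roll": 0},
    {"gripper": 0.2,"dx": 1.87,"dy": 2.2,"dz": 0,"roll": 0},
    {"gripper": 0.2,"dx": 1.87,"dy": 2.2,"dz": 0,"roll": 0},
    {"gripper": 0.2,"dx": 1.87,"dy": 2.2,"dz": 0,"roll": 0},
  ],
)

```text
clock: 28.73
eef_pos: [0.59, 0.0552, 0.1644]
tcp_rot: [0.969, 0.248, -0.0, -0.0]
contact_force: [0.1, -0.6, -0.5]
width: 0.342
```

Emit:
step_arm(
  motion=[
    {"gripper": 0.2,"dx": 1.87,"dy": 2.2,"dz": 0,"roll": 0},
    {"gripper": 0.2,"dx": 0,"dy": 0,"dz": 0,"roll": 0},
    {"gripper": 0.2,"dx": 0,"dy": 0,"dz": 0,"roll": 0},
    {"gripper": 0.2,"dx": 0,"dy": 0,"dz": 0,"roll": 0},
  ],
)

```text
clock: 29.07
eef_pos: [0.6153, 0.0466, 0.1643]
tcp_rot: [0.969, 0.249, -0.001, -0.001]
contact_force: [-0.3, -0.7, -2.2]
width: 0.341
```

Run:
```python
from h import *
p,d,c=snap("wrist","w7.png")
go(.6167,.0452,.104,28.8);s=status.read_state();print(s['q'].round(2))
```

```text
t=29.1 yaw now 28.9 roll 0.1 | total [0.06 0.22 6.06] | 2 rows of [0.03 0.11 3.03] | tcp [0.6151 0.0468 0.1646] w 0.337 F [-0.1  1.1 -0.4]
[ 0.58  0.42 -0.89  1.59  0.34  1.3  -1.43]
```

View pics/w7.png

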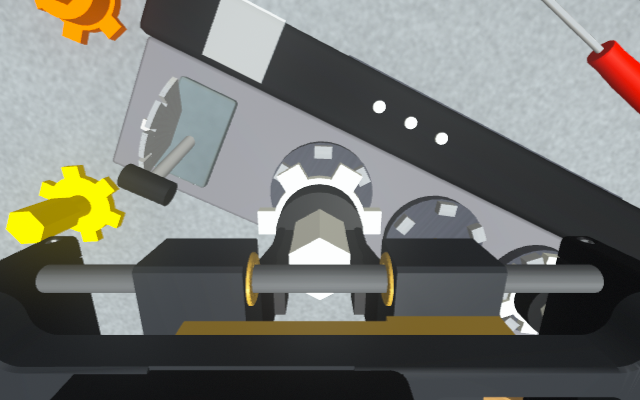

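The reel is squarely in the grip. Its teeth at (293,180) and (347,178) straddle the hub lug at (323,152), and the lever knob at (147,183) still leans towards the robot.

Emit:
step_arm(
  motion=[
    {"gripper": 0.2,"dx": 0.1,"dy": 0.2,"dz": 1.5,"roll": 0.1},
    {"gripper": 0.2,"dx": 0,"dy": 0,"dz": 1.5,"roll": 0},
    {"gripper": 0.2,"dx": 0,"dy": 0,"dz": 0.8,"roll": 0},
    {"gripper": 0.2,"dx": 0,"dy": 0,"dz": 0.7,"roll": 0},
    {"gripper": 0.2,"dx": 0,"dy": 0,"dz": 0.5,"roll": 0},
    {"gripper": 0.2,"dx": 0,"dy": 0,"dz": 0.5,"roll": 0},
    {"gripper": 0.2,"dx": 0,"dy": 0,"dz": 0.5,"roll": 0},
    {"gripper": 0.2,"dx": 0,"dy": 0,"dz": 0.1,"roll": 0},
    {"gripper": 0.2,"dx": 0,"dy": 0,"dz": 0,"roll": 0},
    {"gripper": 0.2,"dx": 0,"dy": 0,"dz": 0,"roll": 0},
  ],
)

```text
clock: 29.95
eef_pos: [0.618, 0.045, 0.1042]
tcp_rot: [0.969, 0.248, 0.0, 0.0]
contact_force: [-2.6, -0.2, 3.0]
width: 0.34
```

Run:
```python
from h import *
go(.6167,.0452,.104,28.8)
```

```text
t=29.9 yaw now 28.7 roll -0.1 | total [-0.11 -0.09  0.02] | 1 rows of [-0.11 -0.09  0.02] | tcp [0.618  0.045  0.1042] w 0.340 F [-2.6 -0.2  3. ]
```

Emit:
step_arm(
  motion=[
    {"gripper": 0.7,"dx": 0,"dy": 0,"dz": 0,"roll": 0},
    {"gripper": 0.7,"dx": 0,"dy": 0,"dz": 0,"roll": 0},
    {"gripper": 0.7,"dx": 0,"dy": 0,"dz": 0,"roll": 0},
    {"gripper": 0.7,"dx": 0,"dy": 0,"dz": 0,"roll": 0},
    {"gripper": 0.7,"dx": 0,"dy": 0,"dz": -3,"roll": 0},
    {"gripper": 0.7,"dx": 0,"dy": 0,"dz": -4,"roll": 0},
    {"gripper": 0.7,"dx": -3.4,"dy": -1.5,"dz": -2,"roll": 6.3},
    {"gripper": 0.7,"dx": -3.4,"dy": -1.5,"dz": -2,"roll": 6.3},
    {"gripper": 0.3,"dx": 0,"dy": 0,"dz": 0,"roll": 6.3},
    {"gripper": 0,"dx": 0,"dy": 0,"dz": 0,"roll": 6.3},
  ],
)

```text
clock: 30.78
eef_pos: [0.5445, 0.0424, 0.2156]
tcp_rot: [1.0, 0.028, 0.002, 0.002]
contact_force: [-0.3, -0.3, -1.5]
width: 0.618
```

Emit:
step_arm(
  motion=[
    {"gripper": 0,"dx": 0,"dy": 0,"dz": 0,"roll": 0},
    {"gripper": 0,"dx": 0,"dy": 0,"dz": 0,"roll": 0},
    {"gripper": 0,"dx": 0,"dy": 0,"dz": 0,"roll": 0},
  ],
)

```text
clock: 31.03
eef_pos: [0.5448, 0.0425, 0.2126]
tcp_rot: [0.999, 0.032, -0.0, -0.0]
contact_force: [0.5, 0.4, -0.1]
width: 0.407
```

Run:
```python
from h import *
p,d,c=snap("wrist","w8.png"); W=cloud(d,c)
for g in ((.6164,.045),(.6307,-.194)): print(part(W,p,g,.057))
q=(p.mean(-1)<70)&(W[...,2]>.1)&(W[...,2]<.135)&(abs(W[...,1]-.168)<.025)&(W[...,0]>.55)&(W[...,0]<.66)
print('knob',q.sum(),W[q].min(0),W[q].max(0))
p,d,c=snap("top"); W=cloud(d,c)
a=cv2.resize(p[90:310,130:480],None,fx=2.2,fy=2.2,interpolation=cv2.INTER_CUBIC); cv2.imwrite('pics/t4.png',a[:,:,::-1])
for g in ((.424,-.165),(.427,-.265),(.427,-.365)): print(part(W,p,g,0.004))
s=status.read_state(); print(s['q'].round(2)); go(.54,.169,.2,3.5)
```

```text
(array([0.6176, 0.0443]), 0.017, array([0.6177, 0.0443]), array([-1.000e-01,  5.230e+01,  1.953e+03]), 1348)
(array([ 0.6314, -0.1942]), 0.0171, array([ 0.631 , -0.1902]), array([  21.8,   35.9, 1493. ]), 1039)
knob 988 [0.56432353 0.15002158 0.10049294] [0.58366524 0.1853928  0.11930986]
(array([ 0.4263, -0.1623]), 0.0171, array([ 0.426 , -0.1621]), array([ -1.8,  36.4, 200. ]), 109)
(array([ 0.4256, -0.2617]), 0.0165, array([ 0.4254, -0.2617]), array([ -9.4,  33.4, 193. ]), 108)
(array([ 0.4263, -0.3601]), 0.0164, array([ 0.4261, -0.3599]), array([ 21.6,  30.5, 179. ]), 107)
[ 0.68  0.19 -0.89  1.7   0.15  1.32 -1.75]
t=31.1 yaw now 3.6 roll 0.1 | total [  0.3  -12.64   1.24] | 4 rows of [ 0.07 -3.16  0.31] | tcp [0.5447 0.0426 0.2124] w 0.317 F [ 0.7 -0.3  0.1]
```

View pics/t4.png

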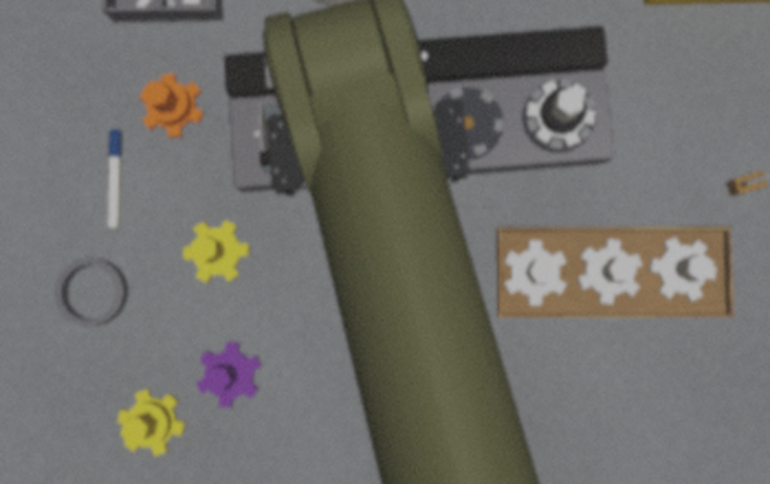

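Emit:
step_arm(
  motion=[
    {"gripper": 0,"dx": -0.2,"dy": -3.1,"dz": 0,"roll": 0},
    {"gripper": 0,"dx": -0.2,"dy": -3.1,"dz": 0,"roll": 0},
    {"gripper": 0,"dx": -0.2,"dy": -3.1,"dz": 0,"roll": 0},
    {"gripper": 0,"dx": -0.2,"dy": -3.1,"dz": 0,"roll": 0},
    {"gripper": 0,"dx": 0,"dy": 0,"dz": 0,"roll": 0},
    {"gripper": 0,"dx": 0,"dy": 0,"dz": 0,"roll": 0},
    {"gripper": 0,"dx": 0,"dy": 0,"dz": 0,"roll": 0},
  ],
)

```text
clock: 31.72
eef_pos: [0.5294, 0.1653, 0.2125]
tcp_rot: [1.0, 0.031, -0.0, 0.0]
contact_force: [-0.1, -0.1, -0.6]
width: 0.005
```

Run:
```python
from h import *
go(.537,.168,.105,3.5)
```

```text
t=31.7 yaw now 3.5 roll 0.0 | total [ 0.78 -0.22 10.75] | 3 rows of [ 0.26 -0.07  3.58] | tcp [0.5294 0.1653 0.2125] w 0.005 F [-0.1 -0.1 -0.6]
```

Emit:
step_arm(
  motion=[
    {"gripper": 0,"dx": 0.5,"dy": -0.2,"dz": 3.6,"roll": 0},
    {"gripper": 0,"dx": 0,"dy": 0,"dz": 3.6,"roll": 0},
    {"gripper": 0,"dx": 0,"dy": 0,"dz": 3.5,"roll": 0},
    {"gripper": 0,"dx": 0,"dy": 0,"dz": 0,"roll": 0},
    {"gripper": 0,"dx": 0,"dy": 0,"dz": 0,"roll": 0},
    {"gripper": 0,"dx": 0,"dy": 0,"dz": 0,"roll": 0},
  ],
)

```text
clock: 32.22
eef_pos: [0.5354, 0.1677, 0.1077]
tcp_rot: [1.0, 0.03, 0.001, -0.0]
contact_force: [-0.6, -0.1, 1.1]
width: 0.005
```

Run:
```python
from h import *
go(.5885,.170,.105,3.5)
```

```text
t=32.2 yaw now 3.4 roll -0.1 | total [5.31 0.09 0.27] | 2 rows of [2.66 0.04 0.13] | tcp [0.5354 0.1677 0.1077] w 0.005 F [-0.6 -0.1  1.1]
```

Emit:
step_arm(
  motion=[
    {"gripper": 0,"dx": 1.0,"dy": 0,"dz": 0,"roll": 0},
    {"gripper": 0,"dx": 1.0,"dy": 0,"dz": 0,"roll": 0},
    {"gripper": 0,"dx": 1.0,"dy": 0,"dz": 0,"roll": 0},
    {"gripper": 0,"dx": 1.0,"dy": 0,"dz": 0,"roll": 0},
    {"gripper": 0,"dx": 0.8,"dy": 0,"dz": 0,"roll": 0},
    {"gripper": 0,"dx": 0.3,"dy": 0,"dz": 0,"roll": 0},
    {"gripper": 0,"dx": 0,"dy": 0,"dz": 0,"roll": 0},
    {"gripper": 0,"dx": 0,"dy": 0,"dz": 0,"roll": 0},
    {"gripper": 0,"dx": 0,"dy": 0,"dz": 0,"roll": 0},
  ],
)

```text
clock: 32.97
eef_pos: [0.5859, 0.1709, 0.1064]
tcp_rot: [1.0, 0.03, 0.001, 0.0]
contact_force: [0.0, 0.3, 0.4]
width: 0.005
```

Run:
```python
from h import *
go(.5885,.170,.105,3.5)
```

```text
t=33.0 yaw now 3.5 roll -0.0 | total [0.26 0.11 0.14] | 1 rows of [0.26 0.11 0.14] | tcp [0.5859 0.1709 0.1064] w 0.005 F [0.  0.3 0.4]
```

Now I add 0.2 cm, back off, lift, and look from a little way off.

Emit:
step_arm(
  motion=[
    {"gripper": 0,"dx": 0.2,"dy": 0,"dz": 0,"roll": 0},
    {"gripper": 0,"dx": 0,"dy": 0,"dz": 0,"roll": 0},
    {"gripper": 0,"dx": -2.5,"dy": 0,"dz": 0,"roll": 0},
    {"gripper": 0,"dx": -2.0,"dy": 0,"dz": -2,"roll": 0},
    {"gripper": 0,"dx": 0,"dy": 2,"dz": -3.5,"roll": 0},
    {"gripper": 0,"dx": 0,"dy": 3,"dz": -2.5,"roll": 0},
    {"gripper": 0,"dx": 0,"dy": 3.5,"dz": -2,"roll": 0},
    {"gripper": 0,"dx": 0,"dy": 3.5,"dz": 0,"roll": 0},
    {"gripper": 0,"dx": 0,"dy": 0,"dz": 0,"roll": 0},
    {"gripper": 0,"dx": 0,"dy": 0,"dz": 0,"roll": 0},
  ],
)

```text
clock: 33.8
eef_pos: [0.55, 0.0452, 0.2062]
tcp_rot: [1.0, 0.027, 0.0, 0.001]
contact_force: [0.3, 0.5, -0.1]
width: 0.003
```

Run:
```python
from h import *
p,d,c=snap("wrist","w9.png"); W=cloud(d,c)
for g in ((.6164,.045),(.6307,-.194)): print(part(W,p,g,.057))
q=(p.mean(-1)<70)&(W[...,2]>.1)&(W[...,2]<.135)&(abs(W[...,1]-.168)<.025)&(W[...,0]>.55)&(W[...,0]<.66)
print('knob',q.sum(),W[q].min(0),W[q].max(0))
s=status.read_state(); print(s["clock"],s["eef_pos"].round(3))
```

```text
(array([0.6174, 0.0442]), 0.0169, array([0.6176, 0.0443]), array([  -0. ,   53.5, 2004. ]), 1400)
(array([ 0.6307, -0.192 ]), 0.0163, array([ 0.6301, -0.1872]), array([  22.9,   22.4, 1721. ]), 719)
knob 1222 [0.59804501 0.15191807 0.10770134] [0.61782893 0.18757209 0.12884624]
33.85 [0.549 0.048 0.206]
```

View pics/w9.png

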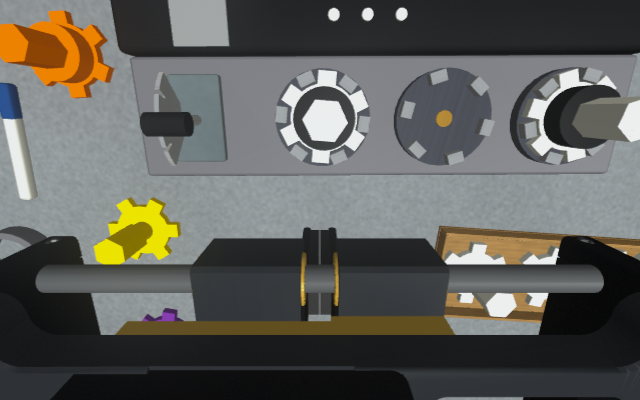

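The knob is centred at x 0.608 over the pivot at about 0.609, so the lever is upright. The reels sit flush at (323,117) and (575,112), the third hub is empty, and the cores are in the tray. I'm handing in.

Run:
```python
from h import *
print(arm.sign_off())
```

```text
the job is handed in; nothing more can be done
None
```

The reels are changed and the job is handed in at about 34 s of robot time; no verdict is reported.

- **Lever to near notch:** I pushed the feed lever into the near notch first. It measured about -0.45 rad and was still there after the last reel was fitted.
- **Cores:** all three empty cores lie upright in the tray, about 100 mm apart and near its centre line.
- **Reels:** only two full reels were on the table, and they went on the two outer hubs. Their centres are within 2 mm of the hub centres, and the grip tops are at the fully seated height of 131 mm. The middle hub stays empty.
- **Lever to middle notch:** I then pushed the lever to the middle. The knob measured within about 1 mm of upright, roughly -0.01 rad.

In the last views the tape roll, padlock and marker looked to be where they started, though I did not measure them. The gripper was clear of everything when I handed in. The wrist and top cameras disagreed by 2–3 mm in x, so I took reel and hub positions from the wrist camera alone. My first two move calls were refused for missing keys and moved nothing.

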